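Turn the toast on the griddle

ROBOT

A 6-joint arm with a two-finger parallel gripper is mounted at the origin on the work surface. World frame = base frame: x ahead of the robot, y to its left, z up, the work surface at z = 0. Lengths are in m, angles in degrees, forces in N, time in s.
With the tool pointing down it reaches from about 0.25 to 0.725 m from the base axis. Payload 9.7 kg.
Tool frame: the origin (TCP) lies at the very end of the fingers, on their centre line; the grasp point (between the pads) lies 19 mm behind it (bot.grip_point_offset is the distance from the TCP to the grasp point, in m); y points along the fingers, x is the direction in which the jaws open and shut, and the axes are right-handed (so a half turn about y gives the same grasp; the last joint's range is limited). The gripper opens to 85 mm and grips with 20 to 120 N. Pads are 22 mm wide; open, the fingers measure 114 mm over their backs; the gripper's body (76 mm by 85 mm) begins 54 mm behind the grasp point. The pads swing forward as they close: fully open they stand 13 mm farther back than shut.
Start: joints at [66.635, 4.979, 10.078, 95.1, 0, 90], TCP at [0.218, 0.505, 0.209] pointing down, gripper open.
Joint ranges: [-179.16, 179.16], [-48.56, 103.87], [-65.8, 70.77], [-126.05, 130.52], [-82.76, 87.17], [-180, 180]. Speed limits (degrees/s): [127.2, 127.2, 147.25, 180, 180, 180].

INTERFACE

Orientations are given as [roll, pitch, yaw] about the fixed x, y, z axes, in that order (R = Rz(yaw) Ry(pitch) Rx(roll)).
In Python, from workcell import bot gives the robot as it stands.
- The arm moves only by the shell command python3 -m inch 'ROWS' [FORCE]. ROWS is JSON, a list of rows, each a list of 3 entries, a list of its own where there are three numbers: the shift along the tool's x, y, z in mm, then the turn, a rotation vector about the tool's x, y, z in rad, then the finger opening in mm, from 0 to 85.4. In form: [[[x, y, z], [ax, ay, az], grip], ...]. A call has 1 to 20 rows; each row is the pose to reach, as a shift and turn from the pose measured when the call began, along the tool's axes at that moment; what a row does not reach only later rows make up. A row lasts 1/10 s, in which the tool goes at most 50 mm and 8.59 degrees, less where a joint would pass 70% of its speed; a pose out of reach is approached as far as the arm can. A call with a gripper value outside its range is refused whole. The fingers move at their own pace and stop on an object; FORCE is the grip in N (left out, the last holds). Time passes only in rows, so rows that repeat a pose let the fingers close. It gives the time, the measured TCP pose, the force and the opening at its end, in the units of the state.
- bot.get_obs(): the state, without advancing time (a new reading comes with each control period).
- bot.camera(name): name is "scene" or "top" or "wrist"; returns a dict with "frame" (400x640x3 uint8, red, green, blue), "mtx" (3x3 intrinsics, pixels), "k1" (the pictures are not rectified: a ray, as slopes to the right and down, at radius r is drawn at 1 + k1 r^2 times it, then the intrinsics apply), "origin" and "orientation" of the camera in the world. Camera axes: x right, y down, z forward; pixel columns grow to the right and rows downward; lengths in m; the calibration is good to about 2 mm. A picture is of the moment at which its call begins. There is no depth.
- bot.job_done(): hands the job in, once; it reports no verdict.
Trained networks look in a picture, given as the dict that the camera call returned (one of the last four; its "shot" number tells which), for a name from the list of things; names that differ only in an ending like _2 or _b are one class to them, and where a whole thing is asked for, a point or a joint stands for the part that bears it (a point fixed in the world has none). Each returns a list of dicts, best first, with "confidence" (0 to 1); they miss things now and then, are a little off and sometimes report something else, mostly with a low value. They report only what shows in the picture. A call takes as long as a camera call.
- bot.search_frame(picture, name): "box" ([left, top, right, bottom] in pixels, round what is visible of it).
- bot.cut_out(picture, name): "region" (400x640 bool, what is visible of it) and "box" ([left, top, right, bottom] in pixels, round what is visible of it).
The state is a dict: "time": time; "q": joint angles; "qd": joint speeds; "joint_efforts": joint torques, N m; "ee_pos": TCP position; "tcp_rot": TCP orientation; "wrist_force": force on the tool from outside, world axes, zero at the start; "torque": the same for the moment, N m; "opening": finger opening in m.
Only numpy, scipy, OpenCV 4.12 (cv2) and the standard library are available. Lean on these libraries where they do the work, as an engineer would, in place of code of your own. Each camera call takes 0.05 s, during which the arm holds its last target. There are 200 camera calls.

TASK

One of the two toast slices on the griddle still lies pale side up. Take the spatula from its red rest, push its blade under that slice against the steel stop rail, all the way until the slice sits snug against the spatula's neck, lift the slice and turn it over with one quick turn of the wrist, so that it ends flat on the cooking plate, browned side up and wholly on the plate; then lay the spatula back on its rest as you found it. Be gentle: only a light touch of the blade on the coated plate, no crushing of the slice against the rail, no tossing it high, no fingers on the bread, and leave the other slice and everything else where it is.

Things in the scene. Friction and masses are not known exactly. Their poses are not given: they have to be found in the camera images.
- toast: the slice to turn: stiff square toast 100 x 100 x 18 mm, 45 to 80 g, pale face up, dark brown face down; edges fully rounded (9 mm radius), so a thin blade can wedge under. Origin: centre of the face underneath at the start; z out of the pale face (up at first), x and y along its sides. Starts 0 to 60 mm short of the rail, in the left or right half of the griddle
- toast_done: the other slice, same size, already turned (dark brown face up), in the other half of the griddle, about 230 mm from the first, centre to centre; not to be disturbed. Origin: centre of its underside.
- griddle: fixed griddle, 212 mm deep (x), 500 mm wide (y). Origin: on the counter under the plate; x away from the robot, y left, z up. The flat hard coated plate is 70 mm above the origin, from x = -100 mm (front, no rim) to 112 mm. A slippery steel stop rail, 12 mm thick, 25 mm tall, lies across it along y; its near face is clamped anywhere from x = 66 to 94 mm: not measured, to be felt
- spatula: offset spatula, 200 g. Origin: below the grip point, level with the blade's underside; x to the blade. Steel blade 1.8 mm thick, 90 mm wide, x = 150 to 245 mm, underside z = 0. Round black handle, 25 mm thick, at z = 45 mm, x = -97 to 67 mm: grip at any roll; slips in the grip if the blade is pressed. Thin neck meets blade at x = 157 mm: a slice pushed fully on has its centre at x = 210 mm
- spatula_grip (a point): a point on the handle's axis, 45 mm above the spatula's origin: where to grip; axes as the spatula's
- rest: fixed red spatula rest. Origin: on the counter; x along the spatula. A tray 12 mm thick, x = -95 to 265 mm, 130 mm wide: the blade lies flat on it. At x = -72 mm a post with a notch, 31 mm wide, open upwards, cheeks 65 mm high: the handle's rear lies in it. The spatula starts with its origin 12 mm above this one, axes parallel
- rest_home (a point): point fixed to the rest, 57 mm above its origin, where the spatula's grip point is when the spatula lies on the rest
- bowl: dark blue bowl, 120 mm across and 55 mm high, to the left of the griddle, bystander. Origin: centre of its underside

How it is judged (in metres and radians):
On the way, in this order (a step that is already met when the one before it is completed fails the run):
1. the spatula is lifted off its rest in the gripper (contact force between spatula and rest below 0.05 N and contact force between the fingers and spatula above 2 N), for 0.2 s.
2. the toast is carried on the spatula, seated against its neck, clear of the griddle, pale side up (contact force between toast and spatula above 0.15 N and contact force between toast and griddle below 0.05 N and z of toast in the frame of griddle above 0.076 m and angle between toast's own z axis and vertical below 0.6 rad and x of toast in the frame of spatula below 0.215 m), for 0.1 s.
3. the toast goes over in a quick turn (past 60 degrees, faster than 2 rad/s) (angle between toast's own z axis and vertical above 1.05 rad and angular speed of toast above 2 rad/s).
4. the toast lies browned side up on the griddle, free of the spatula (angle between toast's own z axis and vertical above 3 rad and contact force between toast and griddle above 0.15 N and contact force between toast and spatula below 0.02 N), for 0.3 s.
At the end, for the whole second after the job is handed in: the toast lies still and flat on the griddle, turned over (within 8 degrees), centre within 55 mm (front to back) and 205 mm (sideways) of the plate middle; the spatula lies still on its rest, level and aligned within 9 degrees, its grip point within 25 mm of rest_home (angle between toast's own z axis and vertical above 3 rad and contact force between toast and griddle above 0.15 N and linear speed of each of toast, spatula below 0.02 m/s and x of toast in the frame of griddle between -0.055 and 0.055 m and y of toast in the frame of griddle between -0.205 and 0.205 m and distance between spatula_grip and rest_home below 0.025 m and angle between the x axis of spatula and the x axis of rest, either way round below 0.15 rad and angle between spatula's own z axis and vertical below 0.15 rad and contact force between spatula and rest above 0.5 N); the robot touches nothing.
It fails at once if the spatula presses on the griddle with more than 10 N (contact force between spatula and griddle above 10 N).
It fails at once if before it is turned, the blade pushes on the toast, or the toast on the griddle, with more than 15 N ((contact force between toast and griddle above 15 N or contact force between toast and spatula above 15 N) and angle between toast's own z axis and vertical below 0.5 rad).
It fails at once if the toast is tossed: raised more than 150 mm above the plate (z of toast in the frame of griddle above 0.22 m).
It fails at once if the robot itself touches the toast (contact force between any of the arm, the fingers and toast above 0.3 N).
It fails at once if the finished slice is shifted by more than 15 mm, or the bowl by 20 mm (distance of toast_done from where it was at the start of the episode above 0.015 m or distance of bowl from where it was at the start of the episode above 0.02 m).
It also fails if it takes over 72 s, if anything falls off the work surface, if the arm or the gripper's body presses on something with over 40 N, if the wrist force passes 120 N, or if a joint passes its speed limit or range.

## Working session

There is one attempt and no reset: what is moved stays moved. The work goes in short steps, Python scripts to look and compute and a shell command to move; the robot and the scene stay as the last step left them, time stands still between calls to the robot, and variables do not carry over. Pictures are saved under pics/ and viewed, about 8 in all and at most 12, crops included, and the job is handed in when it is done.

```bash
ls; mkdir -p pics
cat > h.py <<'E'
import numpy as np, cv2
from scipy.spatial.transform import Rotation as R
from workcell import bot
def Rm(o):
    o=np.array(o,float)
    return o if o.shape==(3,3) else R.from_euler('xyz',o,degrees=True).as_matrix()
def world(p,uv,z):
    uv=np.atleast_2d(np.array(uv,float)); K=np.array(p['mtx'])
    d=(uv-[K[0,2],K[1,2]])/[K[0,0],K[1,1]]; s=d.copy()
    for _ in range(20): s=d/(1+p['k1']*(s**2).sum(1,keepdims=True))
    r=np.c_[s,np.ones(len(s))]@Rm(p['orientation']).T; o=np.array(p['origin'])
    return o+r*((z-o[2])/r[:,2])[:,None]
def pix(p,X):
    X=np.atleast_2d(X); c=(X-np.array(p['origin']))@Rm(p['orientation']); s=c[:,:2]/c[:,2:]
    s=s*(1+p['k1']*(s**2).sum(1,keepdims=True)); K=np.array(p['mtx'])
    return s*[K[0,0],K[1,1]]+[K[0,2],K[1,2]]
def save(p,n): cv2.imwrite('pics/'+n+'.png',p['frame'][:,:,::-1])
E
python3 - <<'E'
from h import *
print(bot.get_obs())
for n in ['top','scene']:
    p=bot.camera(n); save(p,n+'0'); print(n,p['origin'],p['orientation'],p['k1'],p['mtx'])
    for t in ['toast','toast_done','griddle','spatula','rest','bowl']:
        for d in bot.cut_out(p,t)[:2]:
            m=d['region'].astype('uint8'); c=max(cv2.findContours(m,0,2)[0],key=cv2.contourArea)
            print(t,round(d['confidence'],2),np.round(d['box']),cv2.minAreaRect(c))
E
```

```text
pics
{'time': 0.0, 'q': array([6.66342436e+01, 5.01220143e+00, 1.00322400e+01, 9.50999830e+01,
       7.81988256e-04, 8.99986524e+01]), 'qd': array([-0.00577631, -0.02197204,  0.00741823,  0.02695555,  0.07205762,
       -0.08884355]), 'joint_efforts': array([-1.39125852e-03, -5.20385957e+01,  4.64798641e+01,  1.62715843e-02,
       -4.32022068e-05,  1.39550809e-05]), 'ee_pos': array([0.21801639, 0.50464398, 0.2082527 ]), 'tcp_rot': array([-8.99992161e+01,  7.99444804e-02,  6.66355912e+01]), 'wrist_force': array([ 0.21075808, -0.75021953, -0.14947516]), 'torque': array([-0.0116871 ,  0.0025164 , -0.00738771]), 'opening': 0.08547304450941036}
top [0.42137863 0.01811532 1.12260758] [-173.85318203    0.91545396  -89.38135453] -0.02271392061664502 [[406.13804693   0.         322.17905744]
 [  0.         406.13804693 196.37409819]
 [  0.           0.           1.        ]]
toast 0.56 [258. 146. 303. 188.] ((280.6099853515625, 166.72998046875), (37.90092468261719, 38.0423469543457), 8.13010311126709)
toast 0.16 [442. 127. 496. 260.] ((469.6446533203125, 193.10723876953125), (49.83774185180
[... 805 characters left out ...]
367675781, 192.8731689453125), (27.378469467163086, 38.27398681640625), 65.224853515625)
toast 0.19 [236. 169. 433. 292.] ((321.09197998046875, 207.8888397216797), (42.35279083251953, 190.5117950439453), 66.16809844970703)
toast_done 0.57 [411. 144. 448. 172.] ((426.5, 158.0), (26.0, 35.0), 90.0)
griddle 0.93 [236. 169. 435. 293.] ((321.352783203125, 207.71536254882812), (43.26752471923828, 191.72393798828125), 66.16809844970703)
spatula 0.8 [158. 220. 222. 334.] ((183.03448486328125, 272.5862121582031), (113.64554595947266, 44.5668830871582), 68.19859313964844)
rest 0.89 [146. 218. 238. 348.] ((182.9547119140625, 279.0414733886719), (124.32459259033203, 67.5238037109375), 65.92449951171875)
```

View images.

Run:
```python
import cv2
a=cv2.imread('pics/top0.png')[90:290,120:520]; cv2.imwrite('pics/top0c.png',cv2.resize(a,(800,400),interpolation=cv2.INTER_CUBIC))
a=cv2.imread('pics/scene0.png')[120:380,120:500]; cv2.imwrite('pics/scene0c.png',cv2.resize(a,(760,520),interpolation=cv2.INTER_CUBIC))
```

```text
(no output)
```

View pics/top0c.png

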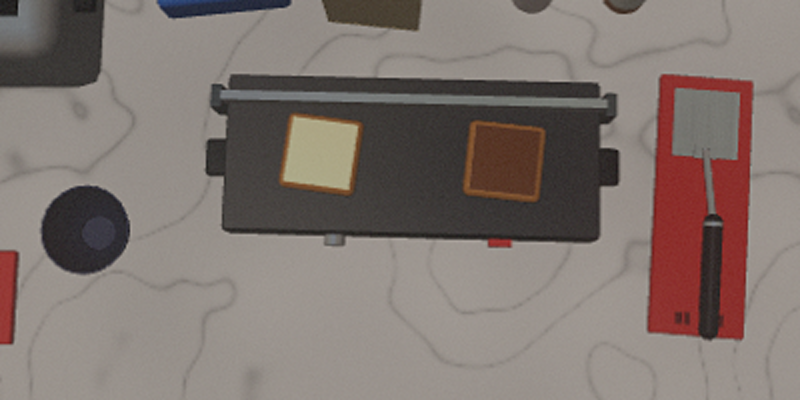

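View pics/scene0c.png

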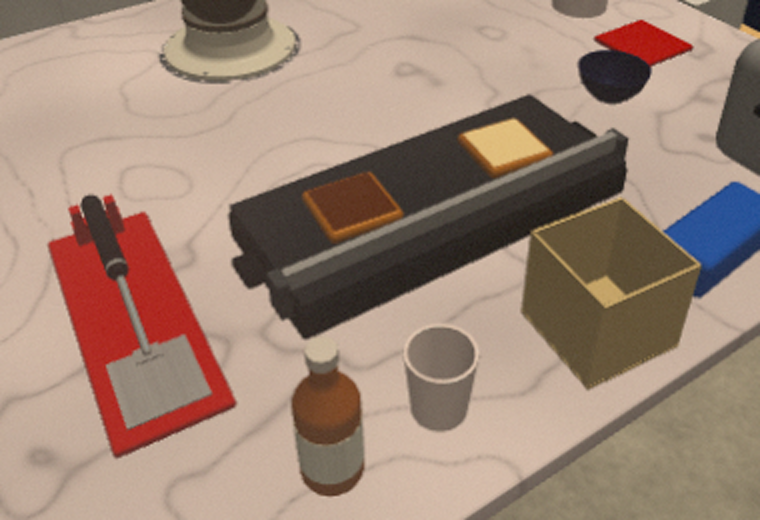

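Run:
```python
from h import *
p=bot.camera('top'); f=p['frame'].astype(int); r,g,b=f[...,0],f[...,1],f[...,2]
def rect(m,z,n):
    m=m.astype('uint8'); c=max(cv2.findContours(m,0,1)[0],key=cv2.contourArea)
    W=world(p,c[:,0,:],z); (cx,cy),wh,a=cv2.minAreaRect((W[:,:2]*1000).astype('float32'))
    print(n,round(cx,1),round(cy,1),np.round(wh,1),round(a,2)); return W
def roi(m,x0,y0,x1,y1):
    o=np.zeros_like(m); o[y0:y1,x0:x1]=m[y0:y1,x0:x1]; return o
red=roi((r>120)&(g<90)&(b<90),435,110,510,275)
k=np.ones((15,15),'uint8')
rect(cv2.morphologyEx(red.astype('uint8'),cv2.MORPH_CLOSE,np.ones((45,45))),.012,'rest')
print('med blade',f[150,470],'handle',f[230,475],'plate',f[190,320],'rail',f[139,320],'toast',f[165,280],f[170,370])
rect(roi((abs(r-g)<25)&(r>90)&(r<200),452,130,495,172),.014,'blade')
dk=roi((r<70)&(g<60),460,190,495,265); rect(dk,.069,'handle')
rect(roi((r-b>25)&(r>70),250,135,310,200),.083,'toast')
rect(roi((r-b>25)&(r>70),340,140,400,200),.083,'done')
pl=roi(r<90,231,120,425,212); pl=cv2.morphologyEx(pl.astype('uint8'),cv2.MORPH_CLOSE,np.ones((31,31)))
rect(pl,.07,'plate')
# rail
for x in range(250,420,30):
    col=f[125:150,x,:].sum(1)/3; ys=np.arange(125,150); w=np.clip(col-90,0,None); 
    print(x,np.round(col).astype(int)[5:22], np.round(world(p,[x,(w*ys).sum()/w.sum()],.095)[0]*1000,1))
s=bot.camera('scene')
```

```text
rest 557.5 -369.6 [128.7 358.6] 85.84
med blade [119 120 114] handle [58 51 52] plate [60 54 52] rail [120 123 120] toast [172 166 135] [88 55 39]
blade 666.0 -378.2 [ 90.  102.7] 85.69
handle 449.4 -359.0 [ 25.3 144.8] 85.81
toast 610.3 146.3 [100.3  99.8] 82.56
done 602.8 -91.3 [100.2  99.3] 83.93
plate 604.5 26.5 [512.5 221. ] 89.0
250 [ 62  59  60  59  59 107 120 119 120 120  54  54  59  62  64  64  62] [698.8 225.3  95. ]
280 [ 59  59  59  57  52  65 129 125 122 125 106  51  56  59  60  59  60] [699.2 147.1  95. ]
310 [ 56  54  53  55  58  52  81 123 121 121 119  68  55  57  55  56  59] [702.8  69.2  95. ]
340 [ 45  51  51  55  49  52  56  88 120 119 118 115  51  48  53  54  53] [703.   -8.6  95. ]
370 [ 69  47  57  51  53  54  49  53 106 117 118 115 100  58  50  49  57] [704.2 -86.2  95. ]
400 [152  43  47  51  50  54  51  49  52 123 118 118 121  83  52  53  46] [ 703.9 -163.7   95. ]
```

```bash
cat >> h.py <<'E'
def Rt(yaw,phi,pitch=0):
    """tool R when spatula frame = Rz(yaw)Ry(pitch) and tool rolled phi about handle (0 = fingers down, jaws lateral, tool z = -handle)"""
    return R.from_euler('z',yaw,degrees=True)*R.from_euler('y',pitch,degrees=True)*R.from_euler('x',phi,degrees=True)*R.from_matrix(np.array([[0,0,-1],[1,0,0],[0,-1,0.]]))
def cur():
    o=bot.get_obs(); return np.array(o['ee_pos']),R.from_matrix(Rm(o['tcp_rot'])),o
def tgt(pos,Rg):
    p,Rc,o=cur(); s=Rc.inv().apply(np.array(pos)-p)*1000; v=(Rc.inv()*Rg).as_rotvec()
    print('shift',np.round(s,1),'rot',np.round(v,4),'| deg',round(np.degrees(np.linalg.norm(v)),1),'mm',round(np.linalg.norm(s),1)); return s,v
def st():
    o=bot.get_obs(); print({k:np.round(o[k],4) for k in ['time','q','ee_pos','tcp_rot','wrist_force','torque','opening']})
def tcp_from_grip(g,Rg,off=None): return np.array(g)+Rg.apply([0,off if off is not None else bot.grip_point_offset,0])
E
python3 - <<'E'
from h import *
print(bot.grip_point_offset)
Rg=Rt(-4.2,0); print(Rg.as_euler('xyz',degrees=True))
tgt([.45,-.36,.26],Rg)
E
```

```text
0.0187
[-90.    0.   85.8]
shift [-702.   -51.  -555.9] rot [-0.000e+00 -3.345e-01  1.000e-04] | deg 19.2 mm 896.9
```

```bash
T='[[-702,-51,-556],[0,-0.334,0],45]'; python3 -m inch '[[[-702,-51,-556],[0,-0.334,0],45],[[-702,-51,-556],[0,-0.334,0],45],[[-702,-51,-556],[0,-0.334,0],45],[[-702,-51,-556],[0,-0.334,0],45],[[-702,-51,-556],[0,-0.334,0],45],[[-702,-51,-556],[0,-0.334,0],45],[[-702,-51,-556],[0,-0.334,0],45],[[-702,-51,-556],[0,-0.334,0],45],[[-702,-51,-556],[0,-0.334,0],45],[[-702,-51,-556],[0,-0.334,0],45],[[-702,-51,-556],[0,-0.334,0],45],[[-702,-51,-556],[0,-0.334,0],45],[[-702,-51,-556],[0,-0.334,0],45],[[-702,-51,-556],[0,-0.334,0],45],[[-702,-51,-556],[0,-0.334,0],45],[[-702,-51,-556],[0,-0.334,0],45],[[-702,-51,-556],[0,-0.334,0],45],[[-702,-51,-556],[0,-0.334,0],45],[[-702,-51,-556],[0,-0.334,0],45],[[-702,-51,-556],[0,-0.334,0],45]]'
python3 - <<'E'
from h import *
st(); p=bot.camera('wrist'); save(p,'w1'); print(p['origin'],p['orientation'])
E
```

```text
time: 2.8
ee_pos: [0.45, -0.3609, 0.2588]
tcp_rot: [-89.9, -0.1, 85.7]
wrist_force: [-0.2, 0.2, 0.3]
opening: 0.0452
{'time': np.float64(2.8), 'q': array([-3.873260e+01,  1.044730e+01,  2.176950e+01,  1.014473e+02,
        8.300000e-03, -3.440890e+01]), 'ee_pos': array([ 0.45  , -0.3609,  0.2588]), 'tcp_rot': array([-8.99015e+01, -7.76000e-02,  8.56762e+01]), 'wrist_force': array([-0.1815,  0.2197,  0.3477]), 'torque': array([ 0.0619, -0.0308,  0.0011]), 'opening': np.float64(0.0452)}
[ 0.3734307  -0.35443369  0.42382026] [ 1.62689217e+02 -7.78481905e-02  8.57248316e+01]
```

View pics/w1.png

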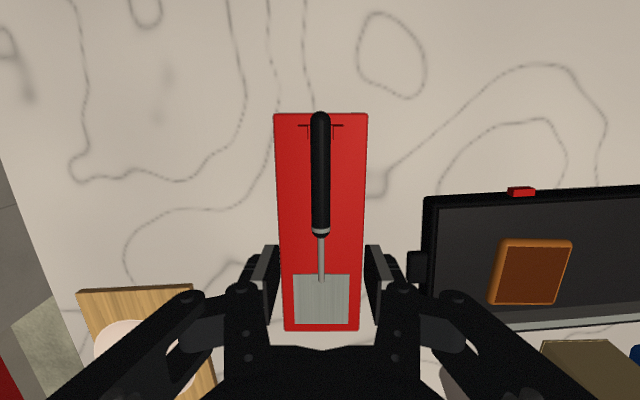

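Run:
```python
from h import *
p=bot.camera('wrist'); f=p['frame'].astype(int); r,g,b=f[...,0],f[...,1],f[...,2]
m=(r<80)
L=[]
for y in range(135,226,10):
    xs=np.where(m[y,300:340])[0]+300; L.append([(xs.min()+xs.max())/2,y]); 
W=world(p,L,.057)*1000; k=np.polyfit(W[:,0],W[:,1],1); print(np.round(W[[0,-1]],1),'yaw',np.degrees(np.arctan(k[0])),'y at 472',np.polyval(k,472))
col=np.where(m[95:260,320])[0]+95; print('handle rows',col.min(),col.max(),world(p,[[320,col.min()],[320,col.max()]],.057)*1000)
def rect(mm,z,n):
    c=max(cv2.findContours(mm.astype('uint8'),0,1)[0],key=cv2.contourArea)
    Wc=world(p,c[:,0,:],z)*1000; print(n,cv2.minAreaRect(Wc[:,:2].astype('float32')),Wc.min(0),Wc.max(0))
mm=np.zeros_like(m); mm[270:332,285:358]=((abs(r-g)<30)&(r>90))[270:332,285:358]; rect(mm,.014,'blade')
red=((r>110)&(g<80)&(b<80)); red[:,:265]=0; red[:,380:]=0; rect(cv2.morphologyEx(red.astype('uint8'),cv2.MORPH_CLOSE,np.ones((61,61))),.012,'rest')
```

```text
[[ 402.9 -357.9   57. ]
 [ 520.9 -366.2   57. ]] yaw -4.030280917269878 y at 472 -362.88804508345305
handle rows 111 237 [[ 374.78833414 -355.19221374   57.        ]
 [ 538.44525709 -367.49929911   57.        ]]
blade ((664.3192749023438, -376.71881103515625), (89.24215698242188, 99.94905853271484), 85.7677001953125) [ 614.22047125 -424.71416537   14.        ] [ 717.36038951 -329.63202304   14.        ]
rest ((554.881103515625, -368.87310791015625), (128.50982666015625, 356.09783935546875), 85.89925384521484) [ 372.99261748 -443.71029127   12.        ] [ 735.01990658 -293.82041396   12.        ]
```

Run:
```python
from h import *
Rg=Rt(-4.1,-40); h=np.array([.4712,-.3628,.057])
tgt(tcp_from_grip(h,Rg,.0187-.085),Rg)
```

```text
shift [ 40.8 152.5 -21.3] rot [-5.000e-04 -2.000e-03  6.982e-01] | deg 40.0 mm 159.3
```

```bash
python3 -m inch '[[[10,30,-5],[0,0,0.15],45],[[20,60,-10],[0,0,0.3],45],[[30,90,-15],[0,0,0.45],45],[[38,115,-20],[0,0,0.6],45],[[41,140,-21],[0,-0.002,0.698],45],[[41,152,-21],[0,-0.002,0.698],45],[[41,152,-21],[0,-0.002,0.698],45],[[41,152,-21],[0,-0.002,0.698],45]]'
python3 - <<'E'
from h import *
st()
Rg=Rt(-4.1,-40); h=np.array([.4712,-.3628,.057])
tgt(tcp_from_grip(h,Rg,.016),Rg)
p=bot.camera('wrist'); save(p,'w2')
E
```

```text
time: 3.7
ee_pos: [0.4746, -0.3205, 0.1105]
tcp_rot: [-90.2, 39.9, 85.8]
wrist_force: [0.1, 0.6, 0.8]
opening: 0.0451
{'time': np.float64(3.7), 'q': array([-14.2174,  -4.069 , -18.0296,  67.5559, -39.1632, -13.0646]), 'ee_pos': array([ 0.4746, -0.3205,  0.1105]), 'tcp_rot': array([-90.1875,  39.9263,  85.7565]), 'wrist_force': array([0.1221, 0.6434, 0.8451]), 'torque': array([ 0.543 , -0.0289, -0.0155]), 'opening': np.float64(0.0451)}
shift [ 1.8 84.3  0.6] rot [ 0.0017 -0.0019  0.0013] | deg 0.2 mm 84.3
```

View pics/w2.png

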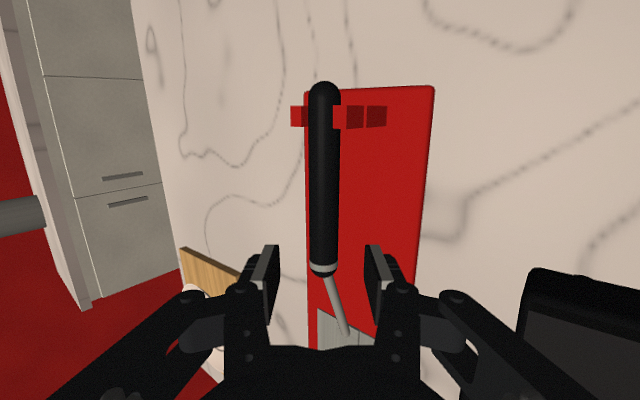

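```bash
python3 -m inch '[[[1,25,0],[0,0,0],45],[[2,50,0],[0,0,0],45],[[2,65,0],[0,0,0],45],[[2,76,0.5],[0.002,-0.002,0],45],[[2,84,0.5],[0.002,-0.002,0.001],45],[[2,84,0.5],[0.002,-0.002,0.001],45],[[2,84,0.5],[0.002,-0.002,0.001],45]]'
python3 - <<'E'
from h import *
st()
Rg=Rt(-4.1,-40); h=np.array([.4712,-.3628,.057])
tgt(tcp_from_grip(h,Rg,.016),Rg)
E
```

```text
time: 4.45
ee_pos: [0.471, -0.3734, 0.0461]
tcp_rot: [-90.1, 40.0, 85.8]
wrist_force: [0.2, -0.3, 0.9]
opening: 0.0451
{'time': np.float64(4.45), 'q': array([-19.9701,  -1.5999, -23.2527,  55.4029, -38.2007, -20.2662]), 'ee_pos': array([ 0.471 , -0.3734,  0.0461]), 'tcp_rot': array([-90.1024,  40.0146,  85.7596]), 'wrist_force': array([ 0.2436, -0.3219,  0.898 ]), 'torque': array([ 0.6128, -0.0771,  0.0188]), 'opening': np.float64(0.0451)}
shift [1.  0.9 0.6] rot [ 0.0002 -0.0019 -0.0003] | deg 0.1 mm 1.5
```

Close the grip.

```bash
python3 -m inch '[[[1,1,0],[0,0,0],35],[[1,1,0],[0,0,0],26],[[1,1,0],[0,0,0],15],[[1,1,0],[0,0,0],10],[[1,1,0],[0,0,0],10],[[1,1,0],[0,0,0],10],[[1,1,0],[0,0,0],10]]' 100
python3 - <<'E'
from h import *
st()
p,Rc,o=cur(); print('up 40mm', Rc.inv().apply([0,0,40]),'up120',Rc.inv().apply([0,0,120]))
E
```

```text
time: 5.15
ee_pos: [0.472, -0.3734, 0.0473]
tcp_rot: [-90.3, 40.1, 85.7]
wrist_force: [-4.2, 8.8, 14.5]
opening: 0.0097
{'time': np.float64(5.15), 'q': array([-19.8995,  -1.6573, -23.2371,  55.3183, -38.2991, -20.2437]), 'ee_pos': array([ 0.472 , -0.3734,  0.0473]), 'tcp_rot': array([-90.286 ,  40.1493,  85.6726]), 'wrist_force': array([-4.2214,  8.8113, 14.5304]), 'torque': array([ 0.0083,  0.7832, -0.6308]), 'opening': np.float64(0.0097)}
up 40mm [-25.79128076 -30.57427923  -0.15259743] up120 [-77.37384228 -91.7228377   -0.45779229]
```

Run:
```python
from h import *
p=bot.camera('wrist'); save(p,'w3')
```

```text
(no output)
```

View pics/w3.png

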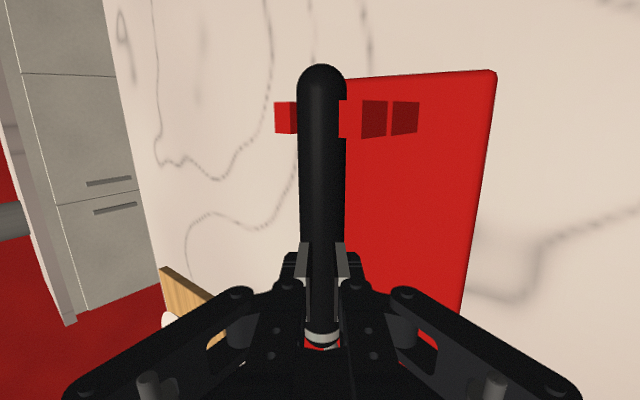

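Run:
```python
from h import *
p=bot.camera('scene'); c=p['frame'][190:350,120:280,::-1]; cv2.imwrite('pics/s2.png',cv2.resize(c,(600,600),interpolation=cv2.INTER_CUBIC)); st()
```

```text
{'time': np.float64(5.25), 'q': array([-19.8987,  -1.657 , -23.2379,  55.3159, -38.2983, -20.2454]), 'ee_pos': array([ 0.472 , -0.3734,  0.0472]), 'tcp_rot': array([-90.2867,  40.149 ,  85.6743]), 'wrist_force': array([-4.0539,  8.8787, 14.371 ]), 'torque': array([ 0.0125,  0.7514, -0.663 ]), 'opening': np.float64(0.01)}
```

View pics/s2.png

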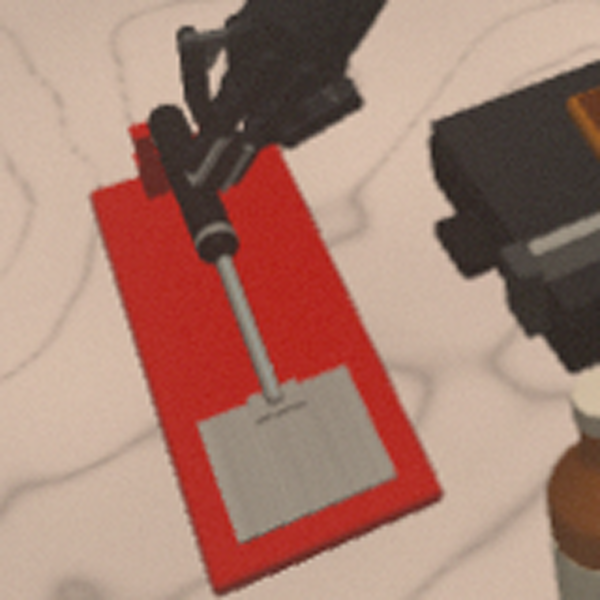

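Run:
```python
from h import *
for n in ['wrist','scene']:
    p=bot.camera(n); P,Rc,o=cur()
    h=np.array([.4712,-.3628,.057]); ax=np.array([np.cos(np.radians(-4.1)),np.sin(np.radians(-4.1)),0])
    q=pix(p,[h-.097*ax,h,h+.067*ax,P,P-Rc.apply([0,.0187,0])]); print(n,np.round(q,1), p['origin'],p['orientation'])
    if n=='scene': print(np.round((q-[120,190])*600/160))
```

```text
wrist [[323.3  61.9]
 [323.3 248.5]
 [323.3 342.6]
 [320.3 240.2]
 [320.2 254.6]] [ 0.40237956 -0.26088266  0.17301438] [162.32029008  40.14965931  85.76488683]
scene [[163.8 218.6]
 [172.5 240.4]
 [179.3 257.4]
 [169.2 245.2]
 [172.9 239.2]] [ 1.29098986 -0.46835262  0.73068894] [-125.96328369   -0.17731969   56.02047096]
[[164. 107.]
 [197. 189.]
 [222. 253.]
 [184. 207.]
 [198. 185.]]
```

```bash
python3 -m inch '[[[0,0,0],[0,0,0],45],[[0,0,0],[0,0,0],45],[[0,0,0],[0,0,0],45],[[0,0,0],[0,0,0],45],[[0,0,0],[0,0,0],45]]' 40;  python3 -m inch '[[[0,3,0],[0,0,0],45],[[0,5,0],[0,0,0],45],[[0,5,0],[0,0,0],45]]'
python3 - <<'E'
from h import *
st(); p=bot.camera('wrist'); save(p,'w4')
p=bot.camera('scene'); c=p['frame'][190:350,120:280,::-1]; c=cv2.resize(c,(400,400),interpolation=cv2.INTER_CUBIC)
a=cv2.imread('pics/w4.png')[60:360,120:520]; a=np.vstack([a,np.zeros((100,400,3),'uint8')]); cv2.imwrite('pics/both4.png',np.hstack([a,c]))
E
```

```text
time: 5.85
ee_pos: [0.4719, -0.3734, 0.0469]
tcp_rot: [-90.2, 40.1, 85.7]
wrist_force: [-0.3, -0.5, 0.2]
opening: 0.0446
time: 6.15
ee_pos: [0.4713, -0.3767, 0.0426]
tcp_rot: [-90.2, 40.1, 85.7]
wrist_force: [-0.1, 0.2, 0.7]
opening: 0.045
{'time': np.float64(6.15), 'q': array([-20.266 ,  -1.4053, -23.5335,  54.5684, -38.2154, -20.6808]), 'ee_pos': array([ 0.4713, -0.3767,  0.0426]), 'tcp_rot': array([-90.2001,  40.1275,  85.7147]), 'wrist_force': array([-0.1181,  0.1678,  0.6663]), 'torque': array([ 0.6414, -0.0241,  0.0125]), 'opening': np.float64(0.045)}
```

View pics/both4.png

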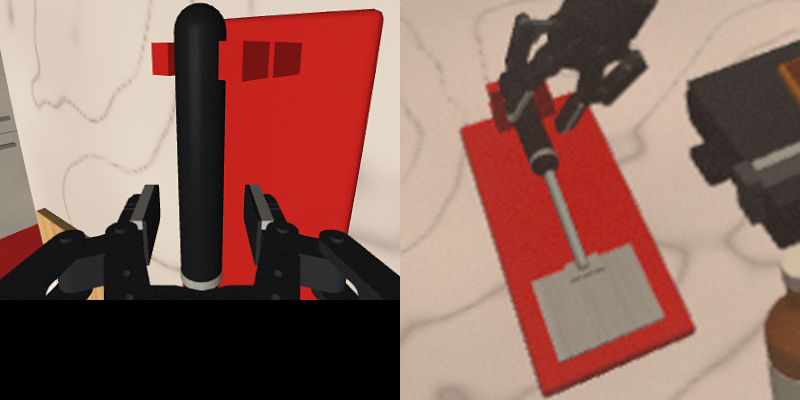

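```bash
python3 -m inch '[[[0,3,0],[0,0,0],45],[[0,6,0],[0,0,0],45],[[0,6,0],[0,0,0],45]]'; python3 -m inch '[[[0,0,0],[0,0,0],35],[[0,0,0],[0,0,0],30],[[0,0,0],[0,0,0],25],[[0,0,0],[0,0,0],20],[[0,0,0],[0,0,0],20]]' 30; python3 -c "
from h import *
st()"
```

```text
time: 6.55
ee_pos: [0.471, -0.3806, 0.0379]
tcp_rot: [-90.2, 40.1, 85.7]
wrist_force: [0.7, -0.5, -0.1]
opening: 0.045
time: 7.05
ee_pos: [0.471, -0.3808, 0.0384]
tcp_rot: [-90.2, 40.2, 85.7]
wrist_force: [-2.6, 0.8, 4.7]
opening: 0.0235
{'time': np.float64(7.05), 'q': array([-20.6918,  -1.1604, -23.8156,  53.7034, -38.1553, -21.1908]), 'ee_pos': array([ 0.471 , -0.3808,  0.0384]), 'tcp_rot': array([-90.2158,  40.1674,  85.6825]), 'wrist_force': array([-2.6333,  0.8176,  4.7209]), 'torque': array([ 0.0375,  0.3981, -0.3064]), 'opening': np.float64(0.0235)}
```

```bash
python3 -m inch '[[[0,0,0],[0,0,0],36],[[0,0,0],[0,0,0],36],[[0,0,0],[0,0,0],36],[[0,3,0],[0,0,0],36],[[0,6,0],[0,0,0],36],[[0,7,0],[0,0,0],36]]'; python3 -m inch '[[[0,0,0],[0,0,0],30],[[0,0,0],[0,0,0],25],[[0,0,0],[0,0,0],20],[[0,0,0],[0,0,0],20],[[0,0,0],[0,0,0],20],[[0,0,0],[0,0,0],20]]' 30; python3 -c "
from h import *
st()"
```

```text
time: 7.65
ee_pos: [0.4704, -0.3855, 0.0325]
tcp_rot: [-90.2, 40.2, 85.7]
wrist_force: [-0.1, -0.6, 0.0]
opening: 0.0356
time: 8.25
ee_pos: [0.4704, -0.3855, 0.0326]
tcp_rot: [-90.2, 40.2, 85.7]
wrist_force: [-1.6, -0.1, 1.0]
opening: 0.0235
{'time': np.float64(8.25), 'q': array([-21.1932,  -0.8127, -24.176 ,  52.6608, -38.048 , -21.7969]), 'ee_pos': array([ 0.4704, -0.3855,  0.0326]), 'tcp_rot': array([-90.1628,  40.1654,  85.7042]), 'wrist_force': array([-1.5635, -0.1414,  0.98  ]), 'torque': array([ 0.2931,  0.2367, -0.2234]), 'opening': np.float64(0.0235)}
```

```bash
python3 -m inch '[[[0,0,0],[0,0,0],18],[[0,0,0],[0,0,0],15],[[0,0,0],[0,0,0],10],[[0,0,0],[0,0,0],10]]' 110
cat >> h.py <<'E'
import json,os
H=np.array([.4712,-.3628,.057])
def RS(yaw,pitch=0,roll=0): return R.from_euler('z',yaw,degrees=True)*R.from_euler('y',pitch,degrees=True)*R.from_euler('x',roll,degrees=True)
def rec():
    p,Rc,o=cur(); Rs=RS(-4.1)
    json.dump([list(Rs.inv().apply(p-H)),(Rs.inv()*Rc).as_quat().tolist()],open('g.json','w'))
def sp_tool(g,Rs):
    t,q=json.load(open('g.json')); return np.array(g)+Rs.apply(t), Rs*R.from_quat(q)
def sp_now():
    t,q=json.load(open('g.json')); p,Rc,o=cur(); Rs=Rc*R.from_quat(q).inv(); return p-Rs.apply(t),Rs
E
python3 - <<'E'
from h import *
st(); rec(); print(open('g.json').read())
tgt(*sp_tool(H+[0,0,.13],RS(-4.1)))
E
```

```text
time: 8.65
ee_pos: [0.4706, -0.3855, 0.0329]
tcp_rot: [-90.2, 40.2, 85.7]
wrist_force: [-2.3, 1.6, 4.1]
opening: 0.0209
{'time': np.float64(8.65), 'q': array([-21.1868,  -0.8245, -24.159 ,  52.6619, -38.0502, -21.7995]), 'ee_pos': array([ 0.4706, -0.3855,  0.0329]), 'tcp_rot': array([-90.1943,  40.1755,  85.6917]), 'wrist_force': array([-2.2777,  1.5827,  4.0839]), 'torque': array([ 0.3233,  0.2291, -0.0984]), 'opening': np.float64(0.0209)}
[[0.0009943008874425615, -0.022718777046286054, -0.024102292729312164], [0.6423596785776308, 0.29777444316095475, -0.6402667847318035, -0.2979309797705245]]
shift [-83.9 -99.3  -0.3] rot [ 0.  0. -0.] | deg 0.0 mm 130.0
```

```bash
python3 -m inch '[[[-6,-8,0],[0,0,0],10],[[-20,-24,0],[0,0,0],10],[[-40,-48,0],[0,0,0],10],[[-60,-72,0],[0,0,0],10],[[-84,-99,0],[0,0,0],10],[[-84,-99,0],[0,0,0],10],[[-84,-99,0],[0,0,0],10],[[-84,-99,0],[0,0,0],10]]'
python3 - <<'E'
from h import *
st(); g,Rs=sp_now(); print(g,Rs.as_euler('zyx',degrees=True))
a=bot.camera('wrist'); b=bot.camera('scene')
# project expected spatula outline
pts=[[-.097,0,0],[.067,0,0],[.150,.045,-.045],[.245,.045,-.045],[.245,-.045,-.045],[.15,-.045,-.045]]
X=g+Rs.apply(pts); ims=[]
for p in (a,b):
    im=p['frame'][:,:,::-1].copy()
    for q in pix(p,X): cv2.circle(im,tuple(int(v) for v in q),3,(0,255,0),1)
    ims.append(im)
c=cv2.resize(ims[1][120:320,120:320],(400,400)); cv2.imwrite('pics/b5.png',np.hstack([ims[0][:400,120:520],c]))
E
```

```text
time: 9.45
ee_pos: [0.4696, -0.3854, 0.1611]
tcp_rot: [-90.0, 40.1, 85.8]
wrist_force: [0.9, 0.2, -2.3]
opening: 0.0214
{'time': np.float64(9.45), 'q': array([-21.2298,  -4.622 , -13.2892,  67.4335, -38.0086, -21.8501]), 'ee_pos': array([ 0.4696, -0.3854,  0.1611]), 'tcp_rot': array([-90.0366,  40.1065,  85.7991]), 'wrist_force': array([ 0.8731,  0.2455, -2.2556]), 'torque': array([ 0.8742,  0.1415, -0.0533]), 'opening': np.float64(0.0214)}
[ 0.4702686  -0.36273025  0.18525935] [-4.09441419  0.11514708  0.0777227 ]
```

View pics/b5.png

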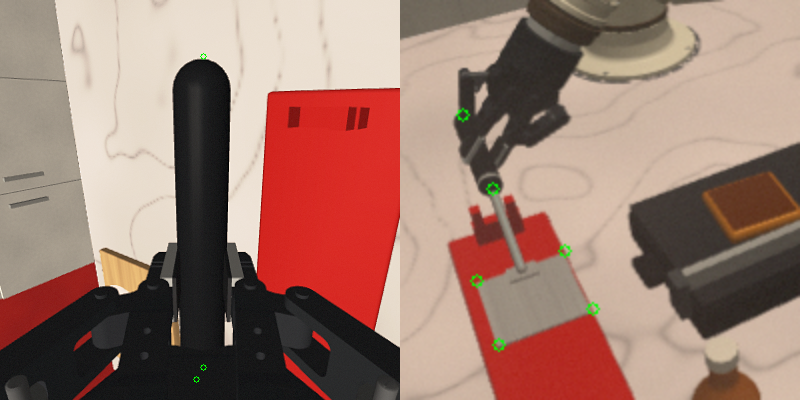

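Run:
```python
from h import *
tgt(*sp_tool([.293,.147,.185],RS(0.75)))
```

```text
shift [ 379.1 -319.3  211.9] rot [-0.0565 -0.063   0.001 ] | deg 4.9 mm 539.0
```

```bash
python3 -m inch '[[[20,-16,10],[0,0,0],10],[[60,-50,32],[-0.01,-0.01,0],10],[[110,-90,60],[-0.02,-0.02,0],10],[[150,-125,82],[-0.03,-0.03,0],10],[[190,-158,105],[-0.04,-0.04,0],10],[[230,-190,128],[-0.05,-0.05,0],10],[[265,-222,147],[-0.056,-0.063,0],10],[[300,-252,167],[-0.056,-0.063,0],10],[[335,-282,187],[-0.056,-0.063,0],10],[[360,-303,201],[-0.056,-0.063,0],10],[[379,-319,212],[-0.056,-0.063,0.001],10],[[379,-319,212],[-0.056,-0.063,0.001],10],[[379,-319,212],[-0.056,-0.063,0.001],10],[[379,-319,212],[-0.056,-0.063,0.001],10]]'
python3 - <<'E'
from h import *
st(); g,Rs=sp_now(); print(g,Rs.as_euler('zyx',degrees=True))
p=bot.camera('top'); f=p['frame'].astype(int); r,gg,b=f[...,0],f[...,1],f[...,2]
for n in ['spatula','toast']:
    for d in bot.cut_out(p,n)[:1]: print(n,d['confidence'],d['box'])
X=g+Rs.apply([[.067,0,0],[.150,.045,-.045],[.245,.045,-.045],[.245,-.045,-.045],[.15,-.045,-.045]])
im=p['frame'][:,:,::-1].copy()
q=pix(p,X); print(q)
im=cv2.resize(im[110:260,220:420],(800,600),interpolation=cv2.INTER_CUBIC)
for u in q: cv2.circle(im,tuple(int(v) for v in (u-[220,110]+.5)*4),5,(0,255,0),1)
cv2.imwrite('pics/t6.png',im)
E
```

```text
time: 10.95
ee_pos: [0.2943, 0.1235, 0.1603]
tcp_rot: [-90.1, 40.2, 90.6]
wrist_force: [-0.4, -0.2, -2.0]
opening: 0.0214
{'time': np.float64(10.95), 'q': array([ 47.8324,  -0.818 , -11.6887, 110.8826, -26.109 ,  54.7384]), 'ee_pos': array([0.2943, 0.1235, 0.1603]), 'tcp_rot': array([-90.1301,  40.2213,  90.5924]), 'wrist_force': array([-0.3587, -0.2404, -1.9628]), 'torque': array([ 0.8164,  0.1737, -0.0131]), 'opening': np.float64(0.0214)}
[0.2930623  0.14624656 0.18441019] [ 0.75929434  0.04858323 -0.04636124]
spatula 0.61 [254.7, 191.4, 295.9, 341.1]
toast 0.78 [261.7, 146.0, 301.2, 189.3]
[[272.06750072 266.40876958]
 [256.47925329 230.5592146 ]
 [257.05212329 191.60953073]
 [293.77691105 191.44400984]
 [293.58050542 230.46948028]]
```

View pics/t6.png

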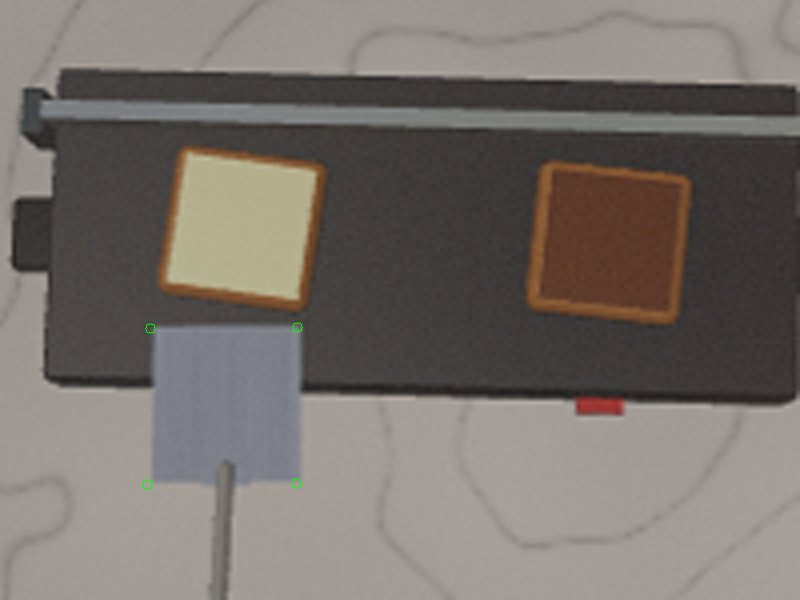

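Run:
```python
from h import *
p=bot.camera('top'); f=p['frame'].astype(float).mean(2)
P=[];N=[]
for x in range(240,415,5):
    c=f[131:148,x]; ys=np.arange(131,148); m=(c>88); 
    if m.sum()<3: continue
    w=np.clip(c-60,0,None)*(np.convolve(m,[1,1,1],'same')>0); P.append([x,(w*ys).sum()/w.sum()])
W=world(p,P,.095)*1000; k=np.polyfit(W[:,1],W[:,0],1); print('rail mid x at y=146',np.polyval(k,146),'yaw',-np.degrees(np.arctan(k[0])),'res',np.std(W[:,0]-np.polyval(k,W[:,1])))
fr=[]
for x in list(range(240,252,3))+list(range(305,400,5)):
    c=f[190:225,x]; d=np.diff(c); i=d.argmax(); fr.append([x,190+i+.5])
F=world(p,fr,.07)*1000; k2=np.polyfit(F[:,1],F[:,0],1); print('front edge x at 146',np.polyval(k2,146),np.degrees(np.arctan(k2[0])),np.std(F[:,0]-np.polyval(k2,F[:,1])))
# far edge
g,Rs=sp_now(); yaw=-0.9; print(Rs.as_euler('zyx',degrees=True))
tgt(*sp_tool([.293,.148,.070+.045+.010],RS(-0.9,1.5)))
```

```text
rail mid x at y=146 683.6225742763784 yaw -1.0273211642171198 res 0.1098215143929106
front edge x at 146 504.41433637746275 1.2805992871829157 2.7226454567502905
[ 0.61001465 -0.00418047  0.01992491]
shift [40.4 44.3  1.5] rot [0.0371 0.0032 0.0001] | deg 2.1 mm 60.0
```

```bash
python3 -m inch '[[[10,11,0],[0.01,0.001,0],10],[[22,24,1],[0.02,0.002,0],10],[[32,35,1],[0.03,0.003,0],10],[[37,41,1.5],[0.037,0.003,0],10],[[38,42,1.5],[0.037,0.003,0],10],[[38,42,1.5],[0.037,0.003,0],10],[[38,42,1.5],[0.037,0.003,0],10]]'
python3 - <<'E'
from h import *
st(); g,Rs=sp_now(); print(g,Rs.as_euler('zyx',degrees=True)); print('tip',g+Rs.apply([.245,0,-.045]))
p,Rc,o=cur(); print('down1',Rc.inv().apply([0,0,-1]),'fwd1',Rc.inv().apply([1,0,0]),'left1',Rc.inv().apply([0,1,0]))
E
```

```text
time: 11.85
ee_pos: [0.2932, 0.1251, 0.1046]
tcp_rot: [-88.3, 40.1, 90.2]
wrist_force: [0.6, 0.8, -2.1]
opening: 0.0214
{'time': np.float64(11.85), 'q': array([ 46.9429,   1.9062, -15.3095, 105.4759, -24.7811,  54.7861]), 'ee_pos': array([0.2932, 0.1251, 0.1046]), 'tcp_rot': array([-88.2574,  40.1422,  90.1668]), 'wrist_force': array([ 0.6117,  0.8237, -2.1415]), 'torque': array([0.8568, 0.0691, 0.0371]), 'opening': np.float64(0.0214)}
[0.29316101 0.14782475 0.12868261] [-0.87464649  1.47992242  0.04507776]
tip [0.53688855 0.14412523 0.0773679 ]
down1 [ 0.6446872   0.76409296 -0.02324581] fwd1 [-0.00222567 -0.02853243 -0.99959039] left1 [ 0.76444323 -0.64447487  0.01669387]
```

```bash
python3 -m inch '[[[1.3,1.5,0],[0,0,0],10],[[1.9,2.3,0],[0,0,0],10],[[1.9,2.3,0],[0,0,0],10]]' | sed -n 2,4p;  python3 -m inch '[[[0.7,0.8,0],[0,0,0],10],[[1.0,1.2,0],[0,0,0],10],[[1.0,1.2,0],[0,0,0],10]]'| sed -n 2,4p; python3 -m inch '[[[0.7,0.8,0],[0,0,0],10],[[0.7,0.8,0],[0,0,0],10],[[0.7,0.8,0],[0,0,0],10]]'| sed -n 2,4p; python3 -m inch '[[[0.7,0.8,0],[0,0,0],10],[[0.7,0.8,0],[0,0,0],10],[[0.7,0.8,0],[0,0,0],10]]'| sed -n 2,4p
```

```text
ee_pos: [0.2931, 0.1252, 0.1016]
tcp_rot: [-88.3, 40.1, 90.2]
wrist_force: [-0.8, -0.7, -2.1]
ee_pos: [0.293, 0.1251, 0.1]
tcp_rot: [-88.3, 40.1, 90.2]
wrist_force: [-0.2, -0.0, -1.9]
ee_pos: [0.293, 0.1251, 0.0989]
tcp_rot: [-88.3, 40.1, 90.2]
wrist_force: [0.1, 0.3, -2.8]
ee_pos: [0.293, 0.1251, 0.0979]
tcp_rot: [-88.3, 40.1, 90.2]
wrist_force: [-0.7, 0.6, -1.3]
```

```bash
S='python3 -c "from h import *; o=bot.get_obs(); print(o[\"ee_pos\"].round(4),o[\"wrist_force\"].round(1),o[\"torque\"].round(3))"'; eval $S; python3 -m inch '[[[0.3,0.4,0],[0,0,0],10],[[0.3,0.4,0],[0,0,0],10]]' >/dev/null; eval $S; python3 -m inch '[[[0.3,0.4,0],[0,0,0],10],[[0.3,0.4,0],[0,0,0],10]]'>/dev/null; eval $S; python3 -m inch '[[[0.3,0.4,0],[0,0,0],10],[[0.3,0.4,0],[0,0,0],10]]' >/dev/null; eval $S
```

```text
[0.293  0.1251 0.0979] [-0.7  0.6 -1.3] [ 0.73   0.067 -0.008]
[0.293  0.1251 0.0973] [-0.4  0.1 -1.1] [ 0.678  0.02  -0.028]
[0.293  0.125  0.0968] [ 0.3  0.7 -2.5] [ 0.695  0.061 -0.076]
[0.293  0.125  0.0963] [ 0.3  0.2 -1.6] [ 0.678 -0.032 -0.081]
```

```bash
S='python3 -c "from h import *; o=bot.get_obs(); print(o[\"ee_pos\"].round(4),o[\"wrist_force\"].round(1),o[\"torque\"].round(3))"'; for i in 1 2 3; do python3 -m inch '[[[0.3,0.4,0],[0,0,0],10],[[0.3,0.4,0],[0,0,0],10]]' >/dev/null; eval $S; done
```

```text
[0.2929 0.1249 0.0957] [-0.9  0.2 -1.3] [ 0.672  0.011 -0.13 ]
[0.2929 0.1248 0.0952] [-1.7 -0.2 -0.6] [ 0.627 -0.101 -0.185]
[0.2929 0.1248 0.0947] [-0.4 -0.6 -0.3] [ 0.625 -0.137 -0.218]
```

```bash
python3 -m inch '[[[-0.4,-0.5,-2],[0,0,0],10],[[-0.4,-0.5,-5],[0,0,0],10],[[-0.5,-0.6,-9],[0,0,0],10],[[-0.6,-0.7,-13],[0,0,0],10],[[-0.7,-0.8,-17],[0,0,0],10],[[-0.8,-0.9,-21],[0,0,0],10],[[-0.8,-0.9,-25],[0,0,0],10],[[-0.8,-0.9,-28],[0,0,0],10],[[-0.9,-1,-31],[0,0,0],10],[[-0.9,-1,-34],[0,0,0],10],[[-1,-1,-37],[0,0,0],10],[[-1,-1.1,-40],[0,0,0],10]]'
python3 - <<'E'
from h import *
st(); g,Rs=sp_now(); print(g,Rs.as_euler('zyx',degrees=True)); print('tip',g+Rs.apply([.245,0,-.045]))
p=bot.camera('top'); f=p['frame'].astype(int); r,gg,b=f[...,0],f[...,1],f[...,2]
m=np.zeros((400,640),'uint8'); m[135:212,250:310]=((r-b>22)&(r>70))[135:212,250:310]
c=max(cv2.findContours(m,0,1)[0],key=cv2.contourArea); print('toast',cv2.minAreaRect((world(p,c[:,0],.083)[:,:2]*1000).astype('float32')))
im=cv2.resize(p['frame'][110:260,220:420,::-1],(800,600),interpolation=cv2.INTER_CUBIC); cv2.imwrite('pics/t7.png',im)
E
```

```text
time: 15.45
ee_pos: [0.3332, 0.1241, 0.0953]
tcp_rot: [-88.3, 40.2, 90.2]
wrist_force: [-0.0, 0.4, -1.2]
opening: 0.0213
{'time': np.float64(15.45), 'q': array([ 43.3051,   5.4178, -12.4465, 103.3448, -26.7302,  51.3719]), 'ee_pos': array([0.3332, 0.1241, 0.0953]), 'tcp_rot': array([-88.2799,  40.1619,  90.1549]), 'wrist_force': array([-0.0209,  0.3531, -1.1765]), 'torque': array([ 0.7345, -0.0054, -0.0908]), 'opening': np.float64(0.0213)}
[0.33312421 0.14678957 0.11939659] [-0.87205404  1.46273915  0.02541138]
tip [0.5768673  0.14308349 0.06815626]
toast ((622.4793090820312, 149.17984008789062), (100.77684020996094, 99.47307586669922), 87.6701431274414)
```

```bash
python3 -m inch '[[[0,0,-2.5],[0,0,0],10],[[0,-0.1,-5],[0,0,0],10],[[0,-0.1,-7.5],[0,0,0],10],[[-0.1,-0.2,-10],[0,0,0],10],[[-0.1,-0.2,-12.5],[0,0,0],10],[[-0.2,-0.2,-15],[0,0,0],10],[[-0.2,-0.3,-17.5],[0,0,0],10],[[-0.2,-0.3,-20],[0,0,0],10],[[-0.2,-0.3,-20],[0,0,0],10]]' | sed -n 2,5p; python3 -m inch '[[[0,0,-2.5],[0,0,0],10],[[0,-0.1,-5],[0,0,0],10],[[0,-0.1,-7.5],[0,0,0],10],[[-0.1,-0.2,-10],[0,0,0],10],[[-0.1,-0.2,-12.5],[0,0,0],10],[[-0.2,-0.2,-15],[0,0,0],10],[[-0.2,-0.3,-17.5],[0,0,0],10],[[-0.2,-0.3,-20],[0,0,0],10],[[-0.2,-0.3,-20],[0,0,0],10]]' | sed -n 2,5p
cat > look.py <<'E'
from h import *
import sys
st(); g,Rs=sp_now(); print(g,Rs.as_euler('zyx',degrees=True)); print('tip',g+Rs.apply([.245,0,-.045]))
p=bot.camera('top'); f=p['frame'].astype(int); r,gg,b=f[...,0],f[...,1],f[...,2]
m=np.zeros((400,640),'uint8'); m[125:212,240:330]=((r-b>22)&(r>70))[125:212,240:330]
c=max(cv2.findContours(m,0,1)[0],key=cv2.contourArea); print('toast',cv2.minAreaRect((world(p,c[:,0],.083)[:,:2]*1000).astype('float32')))
if len(sys.argv)>1:
    im=cv2.resize(p['frame'][110:260,220:420,::-1],(600,450),interpolation=cv2.INTER_CUBIC); cv2.imwrite('pics/%s.png'%sys.argv[1],im)
E
python3 look.py
```

```text
ee_pos: [0.3539, 0.1238, 0.0951]
tcp_rot: [-88.3, 40.2, 90.1]
wrist_force: [-0.8, 0.2, -0.7]
opening: 0.0212
ee_pos: [0.3743, 0.1236, 0.095]
tcp_rot: [-88.4, 40.1, 90.1]
wrist_force: [0.8, 0.2, -0.9]
opening: 0.0211
{'time': np.float64(17.3), 'q': array([ 40.0438,   8.951 ,  -8.3488, 102.3961, -28.4069,  48.2334]), 'ee_pos': array([0.3743, 0.1236, 0.095 ]), 'tcp_rot': array([-88.3692,  40.148 ,  90.0839]), 'wrist_force': array([ 0.7505,  0.2106, -0.9146]), 'torque': array([ 0.851 , -0.1945,  0.1182]), 'opening': np.float64(0.0211)}
[0.3742207  0.14629622 0.1191534 ] [-0.88545365  1.39449095  0.03977804]
tip [0.61802377 0.1425455  0.06820249]
toast ((626.4071655273438, 150.68124389648438), (97.90233612060547, 101.37833404541016), 0.3563365936279297)
```

```bash
python3 -m inch '[[[0,0,-2.5],[0,0,0],10],[[0,-0.1,-5],[0,0,0],10],[[0,-0.1,-7.5],[0,0,0],10],[[-0.1,-0.2,-10],[0,0,0],10],[[-0.1,-0.2,-12.5],[0,0,0],10],[[-0.2,-0.2,-15],[0,0,0],10],[[-0.2,-0.3,-17.5],[0,0,0],10],[[-0.2,-0.3,-20],[0,0,0],10],[[-0.3,-0.4,-22.5],[0,0,0],10],[[-0.3,-0.4,-25],[0,0,0],10],[[-0.4,-0.4,-27.5],[0,0,0],10],[[-0.4,-0.4,-30],[0,0,0],10],[[-0.5,-0.5,-32],[0,0,0],10],[[-0.5,-0.5,-34],[0,0,0],10],[[-0.5,-0.5,-34],[0,0,0],10]]' | sed -n 2,5p;python3 look.py
```

```text
ee_pos: [0.4085, 0.123, 0.0949]
tcp_rot: [-88.4, 40.1, 90.1]
wrist_force: [0.4, 0.3, -1.1]
opening: 0.0211
{'time': np.float64(18.85), 'q': array([ 37.5991,  12.0475,  -4.6283, 101.8199, -29.6091,  45.8026]), 'ee_pos': array([0.4085, 0.123 , 0.0949]), 'tcp_rot': array([-88.4045,  40.1476,  90.0586]), 'wrist_force': array([ 0.415 ,  0.2667, -1.077 ]), 'torque': array([ 0.7364, -0.189 ,  0.1119]), 'opening': np.float64(0.0211)}
[0.4084716  0.14568776 0.11905991] [-0.88800114  1.3674938   0.04022171]
tip [0.65229848 0.14192645 0.06822385]
toast ((627.4442138671875, 150.93624877929688), (100.1308822631836, 99.39408874511719), 88.7440414428711)
```

```bash
S='python3 -c "from h import *; o=bot.get_obs(); print(o[\"ee_pos\"].round(4),o[\"wrist_force\"].round(1),o[\"torque\"].round(3))"'; python3 -m inch '[[[0,-0.1,-2],[0,0,0],10],[[0,-0.1,-4],[0,0,0],10],[[-0.1,-0.1,-5.5],[0,0,0],10],[[-0.1,-0.1,-5.5],[0,0,0],10]]' >/dev/null; eval $S;  for i in 1 2 3; do python3 -m inch '[[[0,0,-0.8],[0,0,0],10],[[0,0,-1.3],[0,0,0],10],[[0,0,-1.3],[0,0,0],10]]' >/dev/null; eval $S; done; python3 look.py
```

```text
[0.4142 0.1229 0.0949] [ 0.6  0.7 -0.7] [ 0.877 -0.183  0.096]
[0.4156 0.1229 0.0949] [-0.5  0.1 -1.6] [ 0.764  0.065 -0.116]
[0.416  0.1227 0.0948] [-7.3  0.3  0.2] [ 0.578  0.874 -0.96 ]
[0.416  0.1224 0.0947] [-9.4 -0.1  0.9] [ 0.592  1.261 -1.305]
{'time': np.float64(20.2), 'q': array([ 36.9787,  12.9268,  -3.6194, 101.8718, -29.7454,  45.1734]), 'ee_pos': array([0.416 , 0.1224, 0.0947]), 'tcp_rot': array([-88.0495,  40.1767,  90.2127]), 'wrist_force': array([-9.4101, -0.0809,  0.9316]), 'torque': array([ 0.5923,  1.2607, -1.3052]), 'opening': np.float64(0.0212)}
[0.4160685  0.14510211 0.11885465] [-0.96301409  1.63871287  0.01248584]
tip [0.65964684 0.14099573 0.06686688]
toast ((627.455322265625, 150.93972778320312), (100.01409149169922, 99.748046875), 88.8314437866211)
```

Run:
```python
from h import *
g,Rs=sp_now()
for d in ([-.001,0,.0005],[-.0015,0,.004],[-.003,0,.012],[-.006,0,.025],[-.010,0,.038],[-.015,0,.045]):
    tgt(*sp_tool(g+np.array(d),RS(-1,-1 if d[2]>.003 else .5)))
```

```text
shift [-0.3 -0.4  0.6] rot [-0.0147  0.0133 -0.0003] | deg 1.1 mm 0.7
shift [-2.6 -3.1  0.5] rot [-0.0347  0.0302 -0.0003] | deg 2.6 mm 4.1
shift [-7.8 -9.1  2.2] rot [-0.0347  0.0302 -0.0003] | deg 2.6 mm 12.2
shift [-16.1 -19.    5.6] rot [-0.0347  0.0302 -0.0003] | deg 2.6 mm 25.5
shift [-24.5 -28.8   9.9] rot [-0.0347  0.0302 -0.0003] | deg 2.6 mm 39.1
shift [-29.  -33.9  15.1] rot [-0.0347  0.0302 -0.0003] | deg 2.6 mm 47.1
```

```bash
python3 -m inch '[[[-0.3,-0.4,0.6],[-0.015,0.013,0],10],[[-2.6,-3.1,0.6],[-0.025,0.022,0],10],[[-5,-6,1.5],[-0.035,0.03,0],10],[[-8,-9,2.2],[-0.035,0.03,0],10],[[-12,-14,4],[-0.035,0.03,0],10],[[-16,-19,6],[-0.035,0.03,0],10],[[-20,-24,8],[-0.035,0.03,0],10],[[-24,-28,11],[-0.035,0.03,0],10],[[-27,-32,13],[-0.035,0.03,0],10],[[-29,-34,15],[-0.035,0.03,0],10],[[-29,-34,15],[-0.035,0.03,0],10],[[-29,-34,15],[-0.035,0.03,0],10]]' | sed -n 4p; python3 look.py t8
```

```text
wrist_force: [-0.1, 0.5, -2.6]
{'time': np.float64(21.45), 'q': array([ 38.6541,   8.9965,  -3.0285, 105.6532, -30.4149,  47.7962]), 'ee_pos': array([0.4021, 0.1224, 0.1397]), 'tcp_rot': array([-91.5047,  40.1852,  87.9697]), 'wrist_force': array([-0.0834,  0.4777, -2.6461]), 'torque': array([ 0.8865,  0.2112, -0.0505]), 'opening': np.float64(0.0211)}
[0.40110166 0.14517077 0.16375371] [-0.97686698 -1.00046529 -0.03780113]
tip [0.64681443 0.14096697 0.12304054]
toast ((623.7179565429688, 155.8306121826172), (103.21748352050781, 106.36957550048828), 0.35415688157081604)
```

View pics/t8.png

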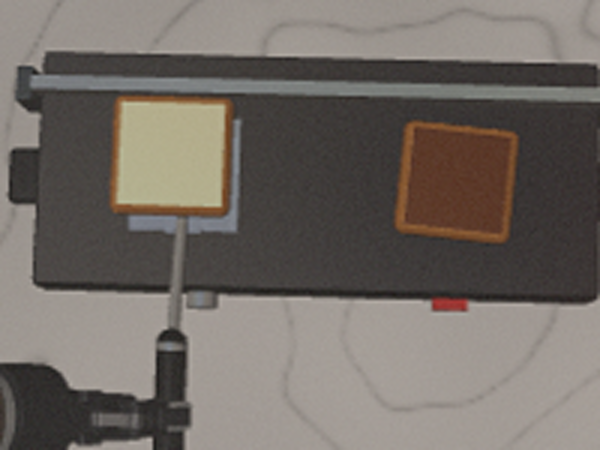

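Run:
```python
from h import *
g,Rs=sp_now(); p=bot.camera('top'); f=p['frame'].astype(int); r,gg,b=f[...,0],f[...,1],f[...,2]
m=np.zeros((400,640),'uint8'); m[125:212,240:330]=((r-b>22)&(r>70))[125:212,240:330]
c=max(cv2.findContours(m,0,1)[0],key=cv2.contourArea); q=cv2.minAreaRect((world(p,c[:,0],.136)[:,:2]*1000).astype('float32')); print(q)
print('toast in spatula',Rs.inv().apply(np.r_[np.array(q[0])/1000,.136]-g)+[0,0,.045])
# blade: bluish pixels
bl=np.zeros((400,640),'uint8'); bl[175:195,255:305]=((b-r>5)&(b>95))[175:195,255:305]
ys,xs=np.where(bl); print(xs.min(),xs.max(),ys.max()); W=world(p,[[270,ys.max()+.5],[xs.max()+.5,184]],.122); print((Rs.inv().apply(W-g)))
```

```text
((613.4000244140625, 148.81060791015625), (97.96047973632812, 100.83203887939453), 0.35413801670074463)
toast in spatula [0.21170763 0.00732353 0.01368618]
263 298 187
[[ 0.14782046  0.02289135 -0.04420435]
 [ 0.15842356 -0.0478502  -0.04442403]]
```

Run:
```python
from h import *
g,Rs=sp_now()
for d,pt,y in (([0,0,-.015],-20,-1),([0,.045,-.01],-1,-1),([0,.090,-.010],-1,-1)):
    tgt(*sp_tool(g+np.array(d),RS(y,pt)))
```

```text
shift [ 8.7 10.2 -7.5] rot [-0.2533  0.2144 -0.001 ] | deg 19.0 mm 15.3
shift [ 40.8 -21.4   1. ] rot [ 0.0001  0.0004 -0.0006] | deg 0.0 mm 46.1
shift [ 75.2 -50.5   1.9] rot [ 0.0001  0.0004 -0.0006] | deg 0.0 mm 90.6
```

```bash
python3 -m inch '[[[3,3,-2],[-0.06,0.05,0],10],[[5,6,-4],[-0.12,0.1,0],10],[[7,8,-5],[-0.18,0.15,0],10],[[8,9,-7],[-0.22,0.19,0],10],[[8.7,10.2,-7.5],[-0.253,0.214,0],10],[[8.7,10.2,-7.5],[-0.253,0.214,0],10],[[8.7,10.2,-7.5],[-0.253,0.214,0],10],[[8.7,10.2,-7.5],[-0.253,0.214,0],10],[[10,9,-7],[-0.22,0.19,0],10],[[12,6,-5],[-0.17,0.14,0],10],[[15,3,-3.5],[-0.12,0.1,0],10],[[20,-2,-2],[-0.07,0.06,0],10],[[27,-9,0],[-0.03,0.025,0],10],[[37,-18,1],[0,0,0],10],[[47,-27,1],[0,0,0],10],[[57,-35,1.5],[0,0,0],10],[[65,-42,1.5],[0,0,0],10],[[71,-47,2],[0,0,0],10],[[75,-50.5,2],[0,0,0],10],[[75,-50.5,2],[0,0,0],10]]' | sed -n 4p;  python3 - <<'E'
from h import *
g,Rs=sp_now(); p=bot.camera('top'); f=p['frame'].astype(int); r,gg,b=f[...,0],f[...,1],f[...,2]; st(); print(g,Rs.as_euler('zyx',degrees=True))
m=np.zeros((400,640),'uint8'); m[125:212,200:330]=((r-b>22)&(r>70))[125:212,200:330]
c=max(cv2.findContours(m,0,1)[0],key=cv2.contourArea); q=cv2.minAreaRect((world(p,c[:,0],.128)[:,:2]*1000).astype('float32')); print(q)
print('toast in spatula',Rs.inv().apply(np.r_[np.array(q[0])/1000,.128]-g)+[0,0,.045])
im=cv2.resize(p['frame'][110:260,220:420,::-1],(600,450),interpolation=cv2.INTER_CUBIC); cv2.imwrite('pics/t9.png',im)
E
```

```text
wrist_force: [0.1, -0.6, -1.9]
{'time': np.float64(23.6), 'q': array([ 45.7084,  18.4847,   6.7182, 109.2871, -26.9661,  54.7796]), 'ee_pos': array([0.4019, 0.2124, 0.1297]), 'tcp_rot': array([-91.4902,  40.1996,  88.0056]), 'wrist_force': array([ 1.8239, -0.4501, -1.4921]), 'torque': array([ 0.8693,  0.2755, -0.0107]), 'opening': np.float64(0.0215)}
[0.40087668 0.23559972 0.15371734] [-0.93575162 -0.99249727 -0.04517056]
((613.0066528320312, 238.6990966796875), (99.20564270019531, 99.47994995117188), 88.59459686279297)
toast in spatula [0.21157356 0.00657578 0.01561456]
```

Run:
```python
from h import *
P0,R0,o=cur(); g,Rs=sp_now()
for i in range(1,15):
    th=8.4*i if i<14 else 114; c,s=np.cos(np.radians(th)),np.sin(np.radians(th))
    Ye=.1905-.007*np.clip(i-3,0,7); h=np.interp(i,[0,4],[.041,.004])
    G=np.array([g[0],Ye+.045*c-.045*s,.068+h+.045*(s+c)])
    P,Rg=sp_tool(G,RS(-1,-1,th)); sh=R0.inv().apply(P-P0)*1000; v=(R0.inv()*Rg).as_rotvec()
    print(i,round(th),G.round(3),str([[round(x) for x in sh],[round(x,3) for x in v],10]))
```

```text
1 8 [0.401 0.228 0.151] [[2, 7, 0], [np.float64(0.001), np.float64(0.001), np.float64(-0.147)], 10]
2 17 [0.401 0.221 0.147] [[3, 14, 0], [np.float64(0.001), np.float64(0.001), np.float64(-0.294)], 10]
3 25 [0.401 0.212 0.141] [[5, 22, 0], [np.float64(0.001), np.float64(0.001), np.float64(-0.44)], 10]
4 34 [0.401 0.196 0.134] [[1, 36, 0], [np.float64(0.002), np.float64(0.002), np.float64(-0.587)], 10]
5 42 [0.401 0.18  0.136] [[-8, 42, -1], [np.float64(0.002), np.float64(0.002), np.float64(-0.734)], 10]
6 50 [0.401 0.164 0.135] [[-17, 50, -1], [np.float64(0.002), np.float64(0.002), np.float64(-0.88)], 10]
7 59 [0.401 0.147 0.134] [[-25, 58, -1], [np.float64(0.003), np.float64(0.002), np.float64(-1.027)], 10]
8 67 [0.401 0.131 0.131] [[-33, 66, -1], [np.float64(0.003), np.float64(0.002), np.float64(-1.173)], 10]
9 76 [0.401 0.116 0.127] [[-40, 74, -2], [np.float64(0.004), np.float64(0.002), np.float64(-1.32)], 10]
10 84 [0.401 0.101 0.121] [[-47, 83, -2], [np.float64(0.004), np.float64(0.002), np.float64(-1.467)], 10]
11 92 [0.401 0.095 0.115] [[-47, 88, -2], [np.float64(0.004), np.float64(0.003), np.float64(-1.613)], 10]
12 101 [0.401 0.089 0.108] [[-47, 92, -2], [np.float64(0.005), np.float64(0.003), np.float64(-1.76)], 10]
13 109 [0.401 0.084 0.1  ] [[-47, 97, -2], [np.float64(0.005), np.float64(0.003), np.float64(-1.906)], 10]
14 114 [0.401 0.082 0.095] [[-46, 99, -2], [np.float64(0.005), np.float64(0.003), np.float64(-1.99)], 10]
```

```bash
python3 -m inch '[[[2,7,0],[0.001,0.001,-0.147],10],[[3,14,0],[0.001,0.001,-0.294],10],[[5,22,0],[0.001,0.001,-0.44],10],[[1,36,0],[0.002,0.002,-0.587],10],[[-8,42,-1],[0.002,0.002,-0.734],10],[[-17,50,-1],[0.002,0.002,-0.88],10],[[-25,58,-1],[0.003,0.002,-1.027],10],[[-33,66,-1],[0.003,0.002,-1.173],10],[[-40,74,-2],[0.004,0.002,-1.32],10],[[-47,83,-2],[0.004,0.002,-1.467],10],[[-47,88,-2],[0.004,0.003,-1.613],10],[[-47,92,-2],[0.005,0.003,-1.76],10],[[-47,97,-2],[0.005,0.003,-1.906],10],[[-46,99,-2],[0.005,0.003,-1.99],10],[[-46,99,-2],[0.005,0.003,-1.99],10]]'
python3 - <<'E'
from h import *
st(); g,Rs=sp_now(); print(g,Rs.as_euler('zyx',degrees=True))
p=bot.camera('top'); a=cv2.resize(p['frame'][110:260,220:420,::-1],(533,400),interpolation=cv2.INTER_CUBIC)
s=bot.camera('scene'); b=cv2.resize(s['frame'][120:250,290:377+0,::-1],(267,400),interpolation=cv2.INTER_CUBIC)
b=cv2.resize(s['frame'][110:270,330:437,::-1],(267,400),interpolation=cv2.INTER_CUBIC)
cv2.imwrite('pics/f10.png',np.hstack([a,b]))
E
```

```text
time: 25.1
ee_pos: [0.402, 0.1129, 0.0806]
tcp_rot: [-91.3, -74.1, 90.0]
wrist_force: [-2.4, -0.9, 2.5]
opening: 0.0213
{'time': np.float64(25.1), 'q': array([-24.7991,  18.6921, -21.7794, 103.9842,  61.9016, -58.1408]), 'ee_pos': array([0.402 , 0.1129, 0.0806]), 'tcp_rot': array([-91.2723, -74.1054,  90.0053]), 'wrist_force': array([-2.3902, -0.8505,  2.5309]), 'torque': array([-0.1806, -0.3988,  0.5285]), 'opening': np.float64(0.0213)}
[0.40027729 0.08160285 0.09142917] [  0.90164788  -0.81887886 114.28584662]
```

View pics/f10.png

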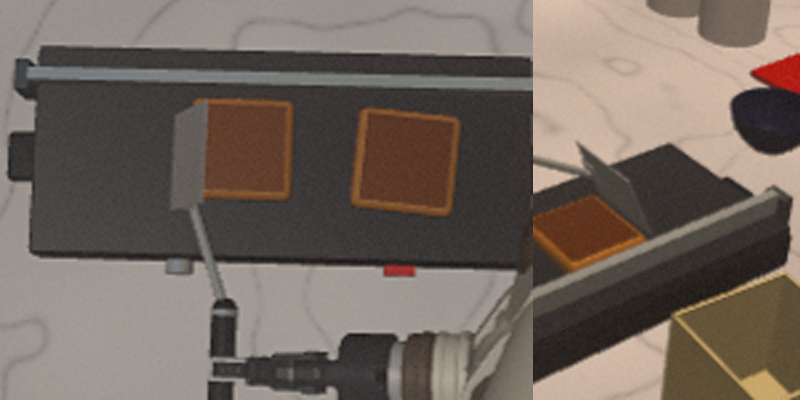

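Run:
```python
from h import *
g,Rs=sp_now(); e=Rs
tgt(*sp_tool(g+[0,.004,.004],RS(.9,-.8,114.3)))
tgt(*sp_tool(g+[0,.02,.03],RS(.9,-.8,114.3)))
tgt(*sp_tool(g+[0,.02,.12],RS(.9,-.8,114.3)))
tgt(*sp_tool(g+[0,.02,.12],RS(-1,-1,57)))
tgt(*sp_tool(g+[0,.02,.12],RS(-1,-1,0)))
```

```text
shift [5.2 2.7 1.1] rot [ 0.0322 -0.0083 -0.0081] | deg 2.0 mm 6.0
shift [34.7 10.8  1.1] rot [ 0.0322 -0.0083 -0.0081] | deg 2.0 mm 36.3
shift [ 1.211e+02 -1.450e+01 -1.000e-01] rot [ 0.0322 -0.0083 -0.0081] | deg 2.0 mm 121.9
shift [ 93.9 -31.   -1.3] rot [-0.0046 -0.003   0.9923] | deg 56.9 mm 98.9
shift [ 93.1 -62.6  -1.3] rot [-0.0084 -0.003   1.9872] | deg 113.9 mm 112.2
```

```bash
python3 -m inch '[[[5,2.7,0],[0,0,0],10],[[15,6,0],[0,0,0],10],[[35,10,0],[0,0,0],10],[[70,0,0],[0,0,0],10],[[100,-9,0],[0,0,0],10],[[121,-14,0],[0,0,0],10],[[121,-14,0],[0,0,0],10],[[121,-14,0],[0,0,0],10]]'
python3 - <<'E'
from h import *
g,Rs=sp_now(); print(g, Rs.as_euler('zyx',degrees=True))
tgt(*sp_tool(g,RS(-2.5,0,57)))
tgt(*sp_tool(H+[0,.06,.13],RS(-4.1,0,0)))
p=bot.camera('top'); f=p['frame'].astype(int); r,gg,b=f[...,0],f[...,1],f[...,2]
for n,(a,c_) in {'t':(290,335),'d':(340,400)}.items():
    m=np.zeros((400,640),'uint8'); lo=260 if n=='t' else 345; hi=337 if n=='t' else 400
    m[125:212,lo:hi]=((r-b>22)&(r>70))[125:212,lo:hi]
    c=max(cv2.findContours(m,0,1)[0],key=cv2.contourArea); print(n,cv2.minAreaRect((world(p,c[:,0],.083)[:,:2]*1000).astype('float32')))
E
```

```text
time: 26.0
ee_pos: [0.4013, 0.1343, 0.2045]
tcp_rot: [-93.3, -73.5, 92.2]
wrist_force: [-0.2, 0.1, -2.7]
opening: 0.0211
[0.39961393 0.10309131 0.21556691] [  1.36548344  -0.41376638 113.71990903]
shift [-26.9 -16.5   0.3] rot [-0.0091  0.0331  0.9902] | deg 56.8 mm 31.5
shift [-170.9 -427.6  -76.8] rot [-0.0029  0.0672  1.9848] | deg 113.8 mm 466.8
t ((615.1632690429688, 68.54615783691406), (100.2381820678711, 98.89993286132812), 0.4894861578941345)
d ((602.7769775390625, -91.25202941894531), (100.2461929321289, 99.7916030883789), 83.98619079589844)
```

```bash
python3 -m inch '[[[-5,-12,-2],[0,0.005,0.14],10],[[-20,-35,-7],[0,0.01,0.28],10],[[-34,-70,-13],[0,0.015,0.42],10],[[-47,-105,-18],[0,0.02,0.56],10],[[-60,-140,-24],[0,0.025,0.7],10],[[-74,-175,-30],[0,0.03,0.84],10],[[-88,-210,-36],[0,0.035,0.98],10],[[-101,-245,-42],[0,0.04,1.12],10],[[-115,-280,-49],[0,0.045,1.26],10],[[-130,-315,-56],[0,0.05,1.4],10],[[-143,-350,-62],[-0.001,0.055,1.54],10],[[-155,-385,-69],[-0.002,0.06,1.68],10],[[-165,-410,-74],[-0.003,0.065,1.83],10],[[-171,-428,-77],[-0.003,0.067,1.985],10],[[-171,-428,-77],[-0.003,0.067,1.985],10],[[-171,-428,-77],[-0.003,0.067,1.985],10],[[-171,-428,-77],[-0.003,0.067,1.985],10]]'
python3 - <<'E'
from h import *
st(); g,Rs=sp_now(); print(g, Rs.as_euler('zyx',degrees=True))
p=bot.camera('top'); f=p['frame'].astype(int); r,gg,b=f[...,0],f[...,1],f[...,2]
X=g+Rs.apply([[.150,.045,-.045],[.245,.045,-.045],[.245,-.045,-.045],[.15,-.045,-.045],[.067,0,0],[-.097,0,0]]); q=pix(p,X); print(q.round(1))
s=bot.camera('scene'); qs=pix(s,X); print(qs.round(1))
A=p['frame'][100:260,420:520,::-1]; B=s['frame'][140:320,140:300,::-1]
a=cv2.resize(A,None,fx=3,fy=3,interpolation=cv2.INTER_CUBIC)
b=cv2.resize(B,None,fx=3,fy=3,interpolation=cv2.INTER_CUBIC)
for u in q: cv2.circle(a,tuple(int(v) for v in (u-[420,100]+.5)*3),4,(0,255,0),1)
for u in qs: cv2.circle(b,tuple(int(v) for v in (u-[140,140]+.5)*3),4,(0,255,0),1)
c=np.zeros((540,780,3),'uint8'); c[:480,:300]=a; c[:,300:]=b; cv2.imwrite('pics/r11.png',c)
E
```

```text
time: 27.75
ee_pos: [0.4707, -0.3256, 0.1621]
tcp_rot: [-90.1, 40.0, 85.7]
wrist_force: [0.9, -0.3, -1.9]
opening: 0.0213
{'time': np.float64(27.75), 'q': array([-14.8738,  -5.4014, -13.5744,  72.8941, -39.1088, -13.8373]), 'ee_pos': array([ 0.4707, -0.3256,  0.1621]), 'tcp_rot': array([-90.1298,  39.9558,  85.7379]), 'wrist_force': array([ 0.947 , -0.2952, -1.8723]), 'torque': array([ 0.8399,  0.096 , -0.016 ]), 'opening': np.float64(0.0213)}
[ 0.47139186 -0.30295154  0.18629754] [-4.09544907  0.03283133  0.22271172]
[[446.5 158. ]
 [448.4 120.4]
 [484.7 123.3]
 [483.2 160.9]
 [469.8 190.8]
 [466.6 262.1]]
[[228.7 235. ]
 [244.5 262.4]
 [200.3 279.1]
 [187.4 249.3]
 [193.9 204.6]
 [176.  169.9]]
```

View pics/r11.png

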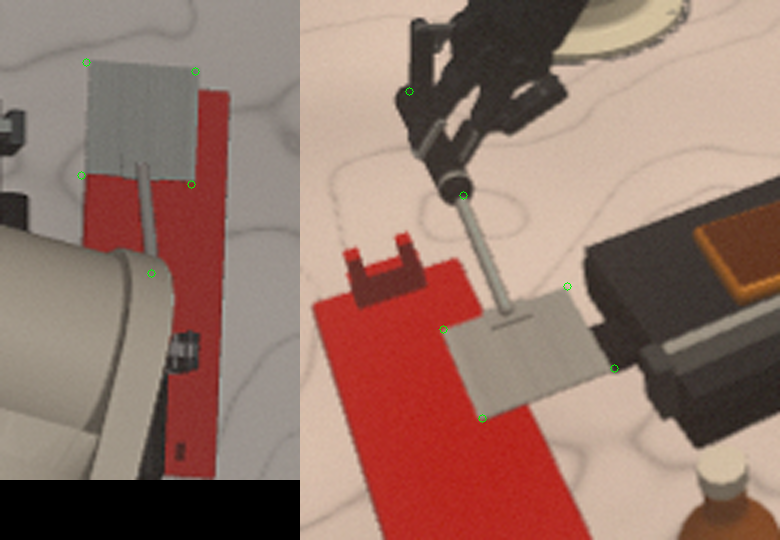

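Run:
```python
from h import *
p=bot.camera('wrist'); n=p['frame'][:,120:520].astype(int); o=cv2.imread('pics/b5.png')[:,:400,::-1].astype(int)
for nm,f in (('old',o),('new',n)):
    d=f.max(2)<75
    res=[]
    for y in (70,80,100,120,140,160,180,200,220):
        xs=np.where(d[y,150:260])[0]+150; res.append((xs.min(),xs.max()))
    print(nm,res,'top',np.where(d[:,201])[0].min(),np.where(d[:,195])[0].min())
p=bot.camera('top'); g,Rs=sp_now(); f=p['frame'].astype(int)
m=np.zeros((400,640),'uint8'); S=f.max(2)-f.min(2); m[112:168,440:492]=((S<26)&(f[...,0]<150))[112:168,440:492]
c=max(cv2.findContours(cv2.morphologyEx(m,cv2.MORPH_OPEN,np.ones((9,9))),0,1)[0],key=cv2.contourArea)
q=cv2.minAreaRect((world(p,c[:,0],.143)[:,:2]*1000).astype('float32')); print('blade',q,'expected',(g+Rs.apply([.1975,0,-.043]))*1000)
tgt(*sp_tool(H+[0,0,.045],RS(-4.1)))
```

```text
old [(np.int64(180), np.int64(223)), (np.int64(175), np.int64(228)), (np.int64(173), np.int64(229)), (np.int64(174), np.int64(229)), (np.int64(174), np.int64(229)), (np.int64(175), np.int64(228)), (np.int64(175), np.int64(228)), (np.int64(176), np.int64(227)), (np.int64(177), np.int64(227))] top 60 60
new [(np.int64(180), np.int64(223)), (np.int64(175), np.int64(228)), (np.int64(173), np.int64(229)), (np.int64(174), np.int64(229)), (np.int64(174), np.int64(228)), (np.int64(175), np.int64(228)), (np.int64(175), np.int64(227)), (np.int64(176), np.int64(227)), (np.int64(177), np.int64(226))] top 60 60
blade ((670.51416015625, -318.29193115234375), (90.89214324951172, 97.81846618652344), 88.01578521728516) expected [ 668.31448524 -317.72025137  143.47440042]
shift [  9.2 102.8  -4.1] rot [-0.0008 -0.0002  0.0016] | deg 0.1 mm 103.3
```

```bash
python3 -m inch '[[[2,20,-1],[0,0,0],10],[[4,45,-2],[0,0,0],10],[[6,70,-3],[0,0,0],10],[[8,90,-4],[0,0,0],10],[[9,103,-4],[0,0,0],10],[[9.2,103,-4],[-0.001,0,0.002],10],[[9.2,103,-4],[-0.001,0,0.002],10]]'
python3 - <<'E'
from h import *
g,Rs=sp_now(); print(g,Rs.as_euler('zyx',degrees=True))
for z in (.02,.005,.001): tgt(*sp_tool(H+[0,0,z],RS(-4.1)))
E
```

```text
time: 28.65
ee_pos: [0.4704, -0.3857, 0.0781]
tcp_rot: [-90.2, 40.2, 85.6]
wrist_force: [0.8, 0.3, -2.1]
opening: 0.0213
[ 0.4710451  -0.36299358  0.10220299] [-4.1329232  -0.03030223 -0.0123946 ]
shift [16.4 19.1 -0.1] rot [ 0.     -0.0008 -0.0002] | deg 0.0 mm 25.2
shift [26.1 30.6 -0. ] rot [ 0.     -0.0008 -0.0002] | deg 0.0 mm 40.2
shift [28.7 33.6 -0. ] rot [ 0.     -0.0008 -0.0002] | deg 0.0 mm 44.2
```

```bash
python3 -m inch '[[[6,7,0],[0,0,0],10],[[12,14,0],[0,0,0],10],[[16.4,19,0],[0,0,0],10],[[20,23,0],[0,0,0],10],[[23,27,0],[0,-0.001,0],10],[[26,30.6,0],[0,-0.001,0],10],[[26,30.6,0],[0,-0.001,0],10]]'; python3 -m inch '[[[1.3,1.5,0],[0,0,0],10],[[2.6,3,0],[0,0,0],10],[[2.6,3,0],[0,0,0],10]]';  python3 -c "
from h import *
st(); print(sp_now()[0])"
```

```text
time: 29.35
ee_pos: [0.4702, -0.3855, 0.0371]
tcp_rot: [-90.1, 40.2, 85.8]
wrist_force: [0.4, -0.4, -1.8]
opening: 0.021
time: 29.65
ee_pos: [0.4703, -0.3855, 0.0332]
tcp_rot: [-90.1, 40.2, 85.7]
wrist_force: [0.1, 0.2, -1.4]
opening: 0.0216
{'time': np.float64(29.65), 'q': array([-21.1905,  -0.8428, -24.1389,  52.7375, -38.0617, -21.8111]), 'ee_pos': array([ 0.4703, -0.3855,  0.0332]), 'tcp_rot': array([-90.1338,  40.1754,  85.7331]), 'wrist_force': array([ 0.07  ,  0.1817, -1.3739]), 'torque': array([0.7564, 0.0203, 0.031 ]), 'opening': np.float64(0.0216)}
[ 0.47092374 -0.36277937  0.05730501]
```

```bash
python3 -m inch '[[[0.3,0.4,0],[0,0,0],10],[[0.3,0.4,0],[0,0,0],24],[[0.3,0.4,0],[0,0,0],28],[[0.3,0.4,0],[0,0,0],34],[[0.3,0.4,0],[0,0,0],38],[[0.3,0.4,0],[0,0,0],38],[[0.3,0.4,0],[0,0,0],38]]' 30; python3 -m inch '[[[0,-5,0],[0,0,0],38],[[0,-15,0],[0,0,0],38],[[0,-40,0],[0,0,0],38],[[0,-80,0],[0,0,0],38],[[0,-120,0],[0,0,0],38],[[0,-160,0],[0,0,0],38],[[0,-180,0],[0,0,0],38],[[0,-180,0],[0,0,0],38]]'
python3 - <<'E'
from h import *
p=bot.camera('wrist'); s=bot.camera('scene'); t=bot.camera('top')
Rs=RS(-4.1); X=H+Rs.apply([[.150,.045,-.045],[.245,.045,-.045],[.245,-.045,-.045],[.15,-.045,-.045]])
for nm,f in (('w',p),('s',s),('t',t)):
    d=bot.cut_out(f,'spatula')
    if d: print(nm,round(d[0]['confidence'],2),d[0]['box'])
    if nm=='s':
        m=d[0]['region']; o=cv2.imread('pics/scene0.png').astype(int)[:,:,::-1]; D=abs(o-f['frame'].astype(int)).max(2)
        print('diff vs start over spatula mask',np.mean(D[m]),np.percentile(D[m],95))
        print('toast',[(round(x['confidence'],2),np.round(x['box'])) for x in bot.cut_out(f,'toast_done')[:3]])
    if nm=='t':
        f_=f['frame'].astype(int); r,g,b=f_[...,0],f_[...,1],f_[...,2]
        for lo,hi in ((260,337),(345,400)):
            mm=np.zeros((400,640),'uint8'); mm[125:212,lo:hi]=((r-b>22)&(r>70))[125:212,lo:hi]
            c=max(cv2.findContours(mm,0,1)[0],key=cv2.contourArea); print(cv2.minAreaRect((world(t,c[:,0],.083)[:,:2]*1000).astype('float32')))
f=p['frame'].astype(int); m=f.max(2)<75
L=[]
for x in range(0,1): pass
n=pix(p,[H-.097*Rs.apply([1,0,0]),H]); print('expected handle rear/grip px',n.round(1))
y0,y1=int(n[0,1])+10,int(n[1,1])
for y in np.linspace(y0,y1,5).astype(int):
    xs=np.where(m[y,int(n[0,0])-30:int(n[0,0])+30])[0]+int(n[0,0])-30; print(y,xs.min(),xs.max(), end=' | ')
st()
E
```

```text
time: 30.35
ee_pos: [0.4703, -0.3856, 0.0328]
tcp_rot: [-90.1, 40.2, 85.7]
wrist_force: [0.4, 0.4, 0.2]
opening: 0.0377
time: 31.15
ee_pos: [0.4802, -0.2683, 0.1736]
tcp_rot: [-90.5, 40.2, 85.6]
wrist_force: [0.1, -0.0, 0.2]
opening: 0.0378
w 0.56 [309.7, 89.7, 373.0, 343.5]
s 0.77 [159.6, 217.1, 223.8, 333.3]
diff vs start over spatula mask 9.007072135785007 34.0
toast [(0.65, array([270., 203., 322., 241.]))]
t 0.57 [455.3, 132.3, 490.1, 257.0]
((613.8353271484375, 68.5348129272461), (97.58226776123047, 98.89993286132812), 0.4894861578941345)
((559.7680053710938, -107.84791564941406), (107.68544006347656, 127.9751205444336), 89.45420837402344)
expected handle rear/grip px [[323.4  85.3]
 [323.4 179.4]]
95 312 334 | 116 311 330 | 137 311 334 | 158 312 334 | 179 312 333 | {'time': np.float64(31.5), 'q': array([ -8.3754,  -4.1332, -11.5146,  79.1052, -40.0474,  -5.411 ]), 'ee_pos': array([ 0.4779, -0.2702,  0.1693]), 'tcp_rot': array([-90.0336,  40.1754,  85.7426]), 'wrist_force': array([ 0.1075,  0.0863, -1.0313]), 'torque': array([ 0.5899, -0.0158,  0.0246]), 'opening': np.float64(0.0382)}
```

```bash
python3 -m inch '[[[0,-30,0],[0,0,0],38],[[0,-30,0],[0,0,0],38],[[0,-30,0],[0,0,0],38],[[0,-30,0],[0,0,0],38]]'; python3 -c "
from h import *
st(); print(bot.job_done())"
```

```text
time: 31.9
ee_pos: [0.4789, -0.2513, 0.1913]
tcp_rot: [-89.9, 40.2, 85.8]
wrist_force: [-0.1, 0.1, -0.5]
opening: 0.0382
{'time': np.float64(31.9), 'q': array([ -6.1964,  -3.7281,  -8.6835,  83.4426, -40.1431,  -2.5435]), 'ee_pos': array([ 0.4789, -0.2513,  0.1913]), 'tcp_rot': array([-89.9497,  40.1696,  85.7801]), 'wrist_force': array([-0.1326,  0.11  , -0.5183]), 'torque': array([ 0.5405, -0.032 ,  0.0118]), 'opening': np.float64(0.0382)}
the job is handed in; nothing more can be done
None
```

The pale slice is turned over and lies browned side up on the plate. The spatula is back on its rest, and I handed the job in at about 32 s; no verdict was reported.

I gripped the spatula with the gripper tilted, felt for the plate, and pushed the blade under the slice until it was seated at the neck. I then lifted it and rolled it over to the right with one wrist turn of about 114°.

**Last checks:**
- **Turned slice:** it is flat at about (0.614, 0.069) m, roughly 10 mm and 42 mm from the griddle origin. That is well inside the allowed area.
- **Spatula:** its handle and blade match the starting images to within about 1–3 pixels, roughly 2–7 mm. The open gripper was backed clear of it.
- **Finished slice:** right after the flip it measured within 0.1 mm of its start. The last overhead reading of it was spoiled by the arm being in view, but the scene camera showed it in place.
- **Bowl:** I did not re-measure it; nothing came near it.

**Problems and close calls:**
- **First grip:** it was too shallow and slid off the handle, so I regripped deeper.
- **Forces:** the push peaked at about 9.4 N at the wrist (limit 15 N). The blade edge pressed the plate with an estimated 4–5 N at the end of the turn (limit 10 N).
- **Seating:** the slice's position on the blade measured 0.212 m against the 0.215 m limit. One cross-check put it at 0.2149 m, so I rely mainly on having felt it stop against the neck.

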